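# Take the finished coil off the winder: slack off the left-hand clamp nut

## Task

The coil on the winder is finished: take it off and stand it upright in the dark tray beside the coil already there. It is clamped by a brass hexagon nut with a left-hand thread, so turn the nut clockwise (the other way would crush the coil) until it is quite slack, going by feel, and do not force it when it comes up against the clip at the top of its stud; then draw the slotted washer out sideways by its red handle, lay it flat in the tray, and lift the coil off over the nut. Set the coil down gently and leave the other things on the bench alone.

Things in the scene. Friction and masses are not known exactly. Their poses are not given: they have to be found in the camera images.
- winder: bench coil winder, fixed, grey-green housing 190x130 mm, 45 mm high, display at its front; drive housing and wire traverse (up to 95 mm high) begin 72 mm behind the spindle. Origin on the table under the upright, locked spindle's axis; z up, x to the winder's back. Stack on the spindle: coil, its underside at z = 55 mm; slotted washer, z = 85 to 89 mm; clamp nut from z = 89 mm up.
- clip: dark retaining clip 15 mm across near the top of the 10 mm stud (the stud ends 112.5 mm above the table): the nut's end stop. Origin on the spindle axis, 109.5 mm up. The coil sits on a sprung black seat plate 44 mm square (8 mm high, 45 N/mm), so while clamped the whole stack sits 0.3 to 1.4 mm lower; in its bore is a fixed square 32 mm mandrel, from 55 to 81 mm above the table.
- nut: brass clamp nut on the stud, left-hand thread (grooved corners): clockwise seen from above loosens and raises it, 4 mm a turn. It stays on the stud. Hexagon 24 mm across flats, 16 mm high, on a flange 30 mm across, 4 mm high. Origin on the spindle axis at the flange's underside; the hexagon spans 4 to 20 mm above it; z up, x points square out of one of the six flats.
- nut_hex (a point): middle of the nut's hexagon, 12 mm above the nut's origin. Tightness varies: after 0.6 to 2.1 rad clockwise it is slack and no longer presses on the washer. Its thread drags at about 0.15 N m. A further 0.55 rad on it meets the clip, which pushes back like a spring (3 N m/rad on top of the drag) and is ruined if twisted 0.25 rad (0.75 N m). Just meeting the clip does no harm.
- washer: slotted steel washer between nut and coil, 46 mm across, 4 mm thick, 100 g; its 13 mm slot opens towards its own -x, towards +x it has a red handle. A square 11 mm shank of the stud stands in the slot and stops it from turning. Origin at the centre of its eye, underside (on the spindle axis when in place); x to the handle: drawn that way it is clear of the stud after 30 mm, of the nut after 40 mm. z up.
- washer_handle (a point): middle of the washer's red handle, which is 24 mm long along the washer's x, 10 mm wide (y) and 14 mm high (0 to 14 mm above the washer's underside); this point lies 56 mm from the eye along x and 8 mm above the underside.
- coil: the finished coil, 150 to 270 g: square cream former 56x56 mm, 30 mm high, flanges 5 mm thick, copper winding between them, square bore 34 mm right through (slides on the 32 mm mandrel and passes over the 30 mm nut). Origin at the centre of its underside, z up, x and y square to its sides. It has to rise 60 mm before its underside is above the stud.
- tray: dark open tray, fixed, 150 mm along its x and 216 mm along its y, 18 mm high, walls and floor 3 mm. Origin at the centre of its underside, z up. A finished coil stands near its +y end.
- coil_done: another finished coil like the first, standing in the tray near its +y end; leave it. Origin at the centre of its underside
- solder_spool: reel of solder wire, 53 mm across, 35 mm high, standing on the bench; leave it
- side_cutters: red-handled side cutters, 144 mm long, 14 mm high, lying on the bench; leave them
- screwdriver: black-handled screwdriver, 178 mm long, 24 mm high, lying on the bench; leave it
There are look-alikes about, which are no part of the job. Leave any turquoise look-alike of the coil alone.

How it is judged:
By the outcome, as a careful person would: the job done as asked, in the order asked, and still so for the second after the job is handed in, with the robot touching nothing.
It also fails if it takes over 72 s, if anything falls off the work surface, if the arm or the gripper's body presses on something with over 40 N, if the wrist force passes 120 N, or if a joint passes its speed limit or range.

## Robot

A 6-joint arm with a two-finger parallel gripper is mounted at the origin on a cart in front of the work surface, level with it; the furniture and walls round the work are solid. World frame = base frame: x ahead of the robot, y to its left, z up, the work surface at z = 0. Lengths are in m, angles in degrees, forces in N, time in s.
With the tool pointing down it reaches from about 0.275 to 0.775 m from the base axis. Payload 14.6 kg.
Tool frame: the origin (TCP) lies between the finger pads; the fingertips stand 22 mm ahead of it and the grasp point (between the pads) lies 3 mm ahead of it (ctrl.tcp_to_tips is the distance from the TCP to the fingertips, in m); z points along the fingers, y is the line along which they close (so a half turn about z gives the same grasp; the last joint's range is limited). The gripper opens to 85 mm and grips with 20 to 120 N. Pads are 22 mm wide; open, the fingers measure 114 mm over their backs; the gripper's body (76 mm by 85 mm) begins 54 mm behind the grasp point. The pads swing forward as they close: fully open they stand 13 mm farther back than shut.
Start: joints at [-80.804, 15.075, -2.767, 72.158, 0, 81.102], TCP at [0.163, -0.499, 0.253] pointing down, gripper open.
Joint ranges: [-151.79, 151.79], [-50.71, 97.33], [-67.44, 78.34], [-121.81, 120.89], [-77.56, 73.72], [-180, 180]. Speed limits (degrees/s): [108.29, 108.29, 147.25, 159.86, 180, 180].

## Interface

Orientations are given as a 3x3 rotation matrix whose columns are the frame's x, y, z axes.
In Python, from workcell import observe, snapshot, camera_params, workorder, models, ctrl gives the robot as it stands.
- The arm moves only by the tool play_rows, never from a script. Its argument "plan" is a list of rows, each a list of 3 entries, a list of its own where there are three numbers: the opening, from 0 (shut) to 1 (fully open), then the shift along the world's x, y, z in m, then the turn, a rotation vector about the world's x, y, z in rad. In form: [[grip, [x, y, z], [wx, wy, wz]], ...]. A call has 1 to 8 rows; each row is the pose to reach, as a shift and turn from the pose commanded when the call began; what a row does not reach only later rows make up. A row lasts 1/12 s, in which the tool goes at most 41.7 mm and 7.16 degrees, less where a joint would pass 70% of its speed; a pose out of reach is approached as far as the arm can. A call with a gripper value outside its range is refused whole. The fingers move at their own pace and stop on an object; "grip_force" is the grip in N (left out, the last holds). Time passes only in rows, so rows that repeat a pose let the fingers close. It gives the time, the measured TCP pose, the force, the opening and the grip force at its end, in the units of the state.
- observe(): the state, without advancing time (a new reading comes with each control period).
- snapshot(name): name is "scene" or "top" or "wrist"; returns the picture (420x560x3 uint8, red, green, blue); there is no depth.
- camera_params(name): a dict with "fov_y" (degrees; the focal length in pixels is half the picture's height over the tangent of half this angle, whatever the lens; pixels are square), "cx", "cy" (the principal point, pixels), "D" ([k1, k2, p1, p2, k3] as OpenCV has them; the pictures are not rectified), "extrinsics" (4x4, takes a point from camera to world coordinates); the wrist camera has in their place "mount" (4x4, takes a point from camera to tool coordinates, whose origin is the TCP and whose axes are the flange's). Camera axes: x right, y up, looking along -z (the intrinsics and any distortion apply to the point x, -y, -z); pixel columns grow to the right and rows downward; lengths in m; the calibration is good to about 2 mm. A picture is of the moment at which its call begins: read the wrist's pose just before it. camera_params takes no time and is no camera call.
- workorder.finish_job(): hands the job in; it is judged then, once.
Trained networks look in the newest picture that a camera, given by its name, has taken for a name from the list of things; names that differ only in an ending like _2 or _b are one class to them, and where a whole thing is asked for, a point or a joint stands for the part that bears it (a point fixed in the world has none). Each returns a list of dicts, best first, with "score" (0 to 1); they miss things now and then, are a little off and sometimes report something else, mostly with a low value. They report only what shows in the picture. A call takes as long as a camera call. They do not tell look-alikes from the thing itself.
- models.cut_out(camera, thing): "pixels" (420x560 bool, what is visible of it) and "bbox" ([centre column, centre row, width, height] in pixels, round what is visible of it).
- models.tip_of(camera, thing): "centre" ([column, row] in pixels: a listed point, or the origin of a listed thing).
The state is a dict: "time_s": time; "qpos": joint angles; "qvel": joint speeds; "tau": joint torques, N m; "eef_pos": TCP position; "orientation": TCP orientation; "force": force on the tool from outside, world axes, zero at the start; "torque": the same for the moment, N m; "opening": finger opening in m; "grip_force": force on a finger pad.
Only numpy, scipy, OpenCV 4.12 (cv2) and the standard library are available. Lean on these libraries where they do the work, as an engineer would, in place of code of your own. Each camera call takes 0.05 s, during which the arm holds its last target. There are 200 camera calls.

## Working session

There is one attempt and no reset: what is moved stays moved. The work goes in short steps, Python scripts to look and compute and a tool call to move; the robot and the scene stay as the last step left them, time stands still between calls to the robot, and variables do not carry over. Pictures are saved under pics/ and viewed, at most 10 in all, crops included, and the job is handed in when it is done.

Besides the shell and the picture viewer there is one more tool, called after "Emit:" by a JSON object that holds its "fn" and its "kwargs". play_rows: Moves the arm, as the interface text tells. Its arguments: {"type":"object","properties":{"plan":{"type":"array","items":{"type":"array"}},"grip_force":{"type":"number"}},"required":["plan"]}

```bash
ls; mkdir -p pics
cat > h.py <<'E'
import numpy as np, cv2
from workcell import observe, snapshot, camera_params, workorder, models, ctrl
def cam(name, st=None):
    p=camera_params(name); f=210/np.tan(np.radians(p["fov_y"])/2)
    K=np.array([[f,0,p["cx"]],[0,f,p["cy"]],[0,0,1.]])
    if "extrinsics" in p: T=np.array(p["extrinsics"])
    else:
        st=st or observe(); W=np.eye(4); W[:3,:3]=st["orientation"]; W[:3,3]=st["eef_pos"]; T=W@np.array(p["mount"])
    return K,np.array(p["D"],float),T
def ray(c,px):
    K,D,T=c; u=cv2.undistortPoints(np.array([[px]],float),K,D)[0,0]
    return T[:3,3],T[:3,:3]@np.array([u[0],-u[1],-1])
def atz(c,px,z):
    o,d=ray(c,px); return o+d*(z-o[2])/d[2]
def proj(c,P):
    K,D,T=c; P=np.atleast_2d(P); q=(P-T[:3,3])@T[:3,:3]; q=q*[1,-1,-1]
    return cv2.projectPoints(q,np.zeros(3),np.zeros(3),K,D)[0][:,0]
def tri(l):
    A=np.zeros((3,3));b=np.zeros(3)
    for c,px in l:
        o,d=ray(c,px); d=d/np.linalg.norm(d); M=np.eye(3)-np.outer(d,d); A+=M;b+=M@o
    return np.linalg.solve(A,b)
def save(img,n): cv2.imwrite(f"pics/{n}.png",img[:,:,::-1])
E
cat > a.py <<'E'
from h import *
np.set_printoptions(precision=4,suppress=True)
s=snapshot("scene");t=snapshot("top")
save(np.vstack([s[:, :],t])[:, :],"both0")
im=np.hstack([cv2.resize(s,(400,300)),cv2.resize(t,(400,300))])
save(s,"scene0");save(t,"top0")
cs,ct=cam("scene"),cam("top")
for th in ["winder","clip","nut","nut_hex","washer","washer_handle","coil","tray","coil_done"]:
    r={}
    for n in("scene","top"):
        r[n]=[(round(x["score"],2),np.round(x["centre"],1)) for x in models.tip_of(n,th)][:3]
    print(th,r)
    if r["scene"] and r["top"]: print("   tri",tri([(cs,r["scene"][0][1]),(ct,r["top"][0][1])]))
print(cs[2],ct[2]); st=observe(); print(st["force"],st["torque"],st["time_s"],st["orientation"])
E
python3 a.py
```

```text
pics
winder {'scene': [(0.59, array([218.1, 257.3]))], 'top': [(0.62, array([241.9, 187.6])), (0.42, array([287.8, 258.4]))]}
   tri [0.6123 0.1394 0.0022]
clip {'scene': [(0.47, array([215.5, 219.1]))], 'top': [(0.62, array([236.7, 176.7]))]}
   tri [0.613  0.1396 0.1189]
nut {'scene': [(0.61, array([215.5, 227.4]))], 'top': [(0.57, array([236.3, 177.4]))]}
   tri [0.6152 0.1421 0.0959]
nut_hex {'scene': [(0.7, array([216.8, 224.9]))], 'top': [(0.52, array([237.5, 178.1])), (0.5, array([234.8, 179. ]))]}
   tri [0.6126 0.1389 0.1024]
washer {'scene': [(0.76, array([218.3, 232.9]))], 'top': [(0.51, array([240.5, 180. ]))]}
   tri [0.6144 0.1345 0.075 ]
washer_handle {'scene': [(0.65, array([238. , 235.6])), (0.37, array([217.5, 233.6]))], 'top': [(0.64, array([246.8, 201.6]))]}
   tri [0.5608 0.1182 0.0873]
coil {'scene': [(0.82, array([215.3, 236.5])), (0.68, array([269.1, 184.1]))], 'top': [(0.68, array([240.5, 187. ])), (0.58, array([358.9, 143.9]))]}
   tri [0.605  0.1403 0.0706]
tray {'scene': [(0.73, array([316.1, 205. ]))], 'top': [(0.83, array([363.3, 205.3])), (0.59, array([241.3, 185.8]))]}
   tri [ 0.5674 -0.1845  0.0072]
coil_done {'scene': [(0.8, array([303.5, 219.3]))], 'top': [(0.94, array([338.1, 211.9]))]}
   tri [ 0.5525 -0.1161  0.0031]
[[-0.7396  0.4122 -0.5321  0.0355]
 [-0.6728 -0.4312  0.6012  0.6079]
 [ 0.0184  0.8026  0.5962  0.7049]
 [ 0.      0.      0.      1.    ]] [[ 0.0169  0.9853 -0.17    0.3877]
 [-0.9999  0.0167 -0.0029  0.028 ]
 [-0.0001  0.17    0.9854  1.0724]
 [ 0.      0.      0.      1.    ]]
[0.5376 0.4538 0.4658] [0.037  0.0057 0.0393] 1.0 [[ 0.9505  0.3106 -0.    ]
 [ 0.3106 -0.9505 -0.    ]
 [-0.      0.     -1.    ]]
```

Run:
```python
import cv2
s=cv2.imread("pics/scene0.png");t=cv2.imread("pics/top0.png")
a=cv2.resize(s[130:340,120:400],(800,600),interpolation=cv2.INTER_CUBIC);cv2.imwrite("pics/s1.png",a)
a=cv2.resize(t[80:320,160:480],(800,600),interpolation=cv2.INTER_CUBIC);cv2.imwrite("pics/t1.png",a)
```

```text
(no output)
```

View pics/s1.png

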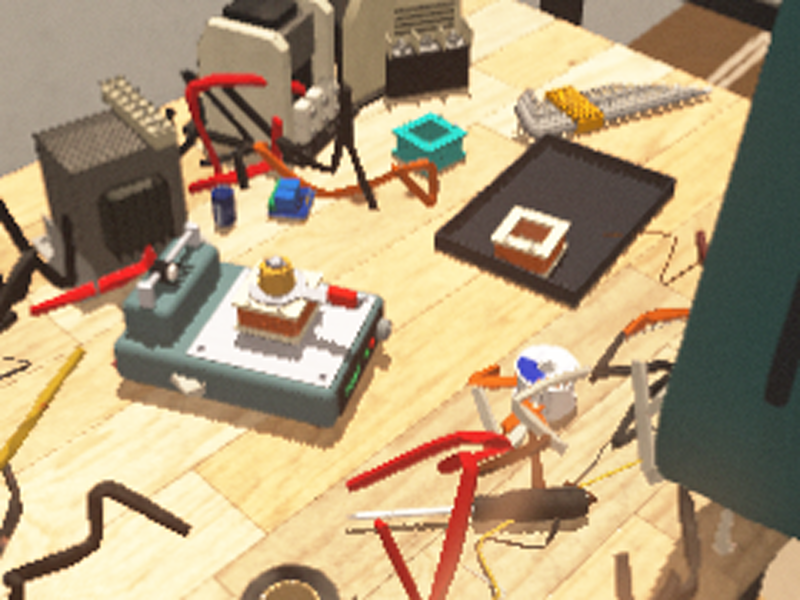

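View pics/t1.png

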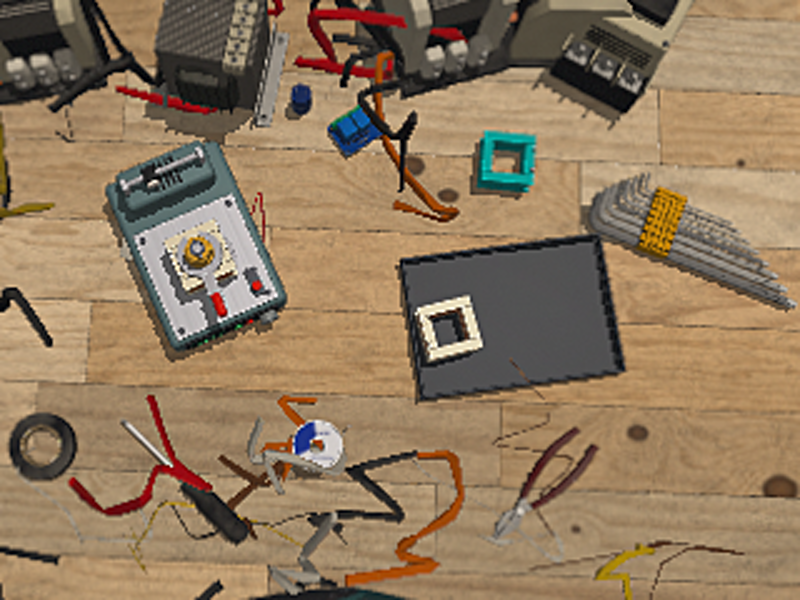

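The finished coil is the cream one under the brass nut, at crop pixels scene (275,320) and top (200,250). The other cream coil, top (448,330), is already in the tray, and the turquoise one, top (507,160), is the look-alike to leave alone. The washer's red handle is at top (220,303). A different red knob sits on the winder at (257,285).

Run:
```python
from h import *
np.set_printoptions(precision=4,suppress=True)
p=camera_params("wrist");print(np.array(p["mount"]),p["fov_y"],p["cx"],p["cy"],ctrl.tcp_to_tips,observe()["eef_pos"])
ct=cam("top")
f=lambda x,y:(160+x*.4,80+y*.4)
C=np.array([atz(ct,f(*q),.018)[:2] for q in[(400,262),(603,237),(622,370),(420,400)]]);print(C,C.mean(0))
for i in range(4):
    d=C[(i+1)%4]-C[i];print(np.linalg.norm(d),np.degrees(np.arctan2(d[1],d[0])))
print([atz(ct,f(*q),.033)[:2] for q in[(448,330)]])
B=np.array([atz(ct,f(*q),.045)[:2] for q in[(108,190),(167,350),(285,298),(220,145)]]);print(B)
for i in range(4):
    d=B[(i+1)%4]-B[i];print(np.linalg.norm(d),np.degrees(np.arctan2(d[1],d[0])))
```

```text
[[-0.0005  0.9496  0.3136  0.0797]
 [ 1.      0.0006  0.      0.0005]
 [-0.0001  0.3136 -0.9496 -0.1198]
 [ 0.      0.      0.      1.    ]] 70.49356573943743 278.44277840782445 208.60555969532192 0.022 [ 0.1631 -0.499   0.2533]
[[ 0.6212 -0.0671]
 [ 0.6523 -0.2833]
 [ 0.5104 -0.2986]
 [ 0.476  -0.088 ]] [ 0.565  -0.1842]
0.21841087910967874 -81.83074102180633
0.14268199359115158 -173.85934233932954
0.2133915115474529 99.28325330072934
0.14674125412865363 8.172768850748358
[array([ 0.5472, -0.1153])]
[[0.687  0.2398]
 [0.52   0.1713]
 [0.5756 0.0528]
 [0.7378 0.1244]]
0.18046679291324474 -157.70503746267886
0.13089570041319307 -64.8722688793379
0.17729910586452632 23.828032940753435
0.12603389948107185 113.76706852720753
```

Emit:
{"fn": "play_rows", "kwargs": {"plan": [[1, [0.018, 0.025, 0], [0, 0, 0.12]], [1, [0.036, 0.05, 0], [0, 0, 0.24]], [1, [0.055, 0.075, 0], [0, 0, 0.36]], [1, [0.073, 0.1, 0], [0, 0, 0.48]], [1, [0.091, 0.125, 0], [0, 0, 0.6]], [1, [0.11, 0.15, 0], [0, 0, 0.72]], [1, [0.13, 0.18, 0], [0, 0, 0.84]], [1, [0.15, 0.205, 0], [0, 0, 0.96]]]}}

```text
time_s: 1.67
eef_pos: [0.3135, -0.2923, 0.2534]
orientation: [[0.285, 0.958, 0.0], [0.958, -0.285, -0.0], [-0.0, 0.0, -1.0]]
force: [1.2, -0.6, 0.4]
opening: 0.0857
grip_force: 0.0
```

Emit:
{"fn": "play_rows", "kwargs": {"plan": [[1, [0.018, 0.025, 0], [0, 0, 0.12]], [1, [0.036, 0.05, 0], [0, 0, 0.24]], [1, [0.055, 0.075, 0], [0, 0, 0.36]], [1, [0.073, 0.1, 0], [0, 0, 0.48]], [1, [0.091, 0.125, 0], [0, 0, 0.6]], [1, [0.11, 0.15, 0], [0, 0, 0.72]], [1, [0.13, 0.18, 0], [0, 0, 0.84]], [1, [0.15, 0.205, 0], [0, 0, 0.96]]]}}

```text
time_s: 2.33
eef_pos: [0.4637, -0.0871, 0.2535]
orientation: [[-0.622, 0.783, 0.0], [0.783, 0.622, 0.0], [-0.0, 0.0, -1.0]]
force: [1.2, -1.7, 0.4]
opening: 0.0853
grip_force: 0.0
```

Emit:
{"fn": "play_rows", "kwargs": {"plan": [[1, [0.018, 0.028, 0], [0, 0, 0.12]], [1, [0.036, 0.056, 0], [0, 0, 0.24]], [1, [0.055, 0.085, 0], [0, 0, 0.36]], [1, [0.073, 0.113, 0], [0, 0, 0.48]], [1, [0.091, 0.141, 0], [0, 0, 0.6]], [1, [0.11, 0.17, 0], [0, 0, 0.72]], [1, [0.13, 0.2, -0.01], [0, 0, 0.84]], [1, [0.15, 0.228, -0.02], [0, 0, 0.96]]]}}

```text
time_s: 3.0
eef_pos: [0.614, 0.1409, 0.2334]
orientation: [[-0.998, -0.06, 0.001], [-0.06, 0.998, 0.0], [-0.001, 0.0, -1.0]]
force: [0.7, -0.6, 0.3]
opening: 0.0858
grip_force: 0.0
```

Emit:
{"fn": "play_rows", "kwargs": {"plan": [[1, [0, 0, -0.01], [0, 0, 0.12]], [1, [0, 0, -0.013], [0, 0, 0.24]], [1, [0, 0, -0.013], [0, 0, 0.33]], [1, [0, 0, -0.013], [0, 0, 0.33]]]}}

```text
time_s: 3.33
eef_pos: [0.613, 0.1392, 0.2198]
orientation: [[-0.925, -0.379, -0.001], [-0.379, 0.925, -0.0], [0.001, 0.0, -1.0]]
force: [1.2, -0.3, -0.3]
opening: 0.0854
grip_force: 0.0
```

```bash
cat > w.py <<'E'
from h import *
import sys
np.set_printoptions(precision=4,suppress=True)
st=observe();print(st["eef_pos"],st["orientation"][0],st["time_s"],st["qpos"],st["force"],st["torque"])
i=snapshot("wrist");n=sys.argv[1];save(i,n);c=cam("wrist",st)
for th,z in [("clip",.1095),("nut_hex",.1005),("nut",.0885),("washer",.0845),("washer_handle",.0925),("coil",.0545)]:
    for x in models.tip_of("wrist",th)[:2]: print(th,round(x["score"],2),np.round(x["centre"],1),atz(c,x["centre"],z))
cv2.imwrite(f"pics/{n}z.png",cv2.resize(i[:,:,::-1],(800,600),interpolation=cv2.INTER_CUBIC))
E
python3 w.py w1
```

```text
[0.613  0.1392 0.2198] [-0.9253 -0.3792 -0.0008] 3.3333 [  5.372   26.0363   9.055   73.065    0.0002 -16.9096] [ 1.1878 -0.3029 -0.2658] [ 0.0497 -0.0057 -0.056 ]
clip 0.87 [276.  208.1] [0.6084 0.1346 0.1095]
nut_hex 0.56 [278.9 205.4] [0.608  0.137  0.1005]
nut 0.64 [278.7 200.2] [0.6071 0.1365 0.0885]
washer 0.76 [276.8 199.5] [0.6083 0.1351 0.0845]
washer_handle 0.69 [272.3 138.5] [0.5596 0.1114 0.0925]
```

View pics/w1z.png

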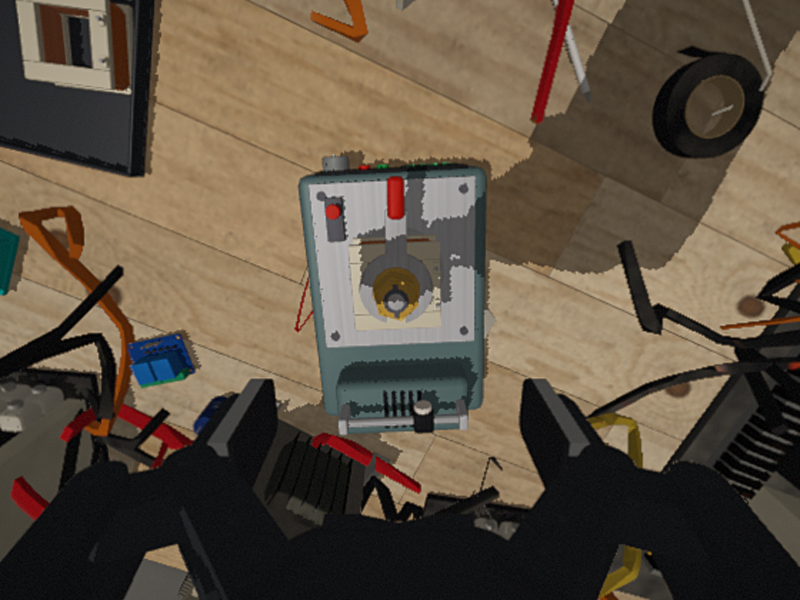

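The wrist view, enlarged to 800x600, shows the nut at (395,290), the red washer handle at (396,198) and the red winder button at (333,212). Next I'll move closer to read the hexagon's angle.

Emit:
{"fn": "play_rows", "kwargs": {"plan": [[1, [-0.001, -0.001, -0.03], [0, 0, 0]], [1, [-0.003, -0.002, -0.055], [0, 0, 0]], [1, [-0.003, -0.002, -0.055], [0, 0, 0]], [1, [-0.003, -0.002, -0.055], [0, 0, 0]]]}}

```text
time_s: 4.02
eef_pos: [0.6095, 0.1368, 0.1651]
orientation: [[-0.927, -0.374, -0.002], [-0.374, 0.927, -0.0], [0.002, 0.001, -1.0]]
force: [0.1, 0.4, 0.7]
opening: 0.0858
grip_force: 0.0
```

```bash
python3 w.py w2
python3 - <<'E'
import cv2
a=cv2.imread("pics/w2.png");print(a.shape)
cv2.imwrite("pics/w2c.png",cv2.resize(a[60:270,140:420],(800,600),interpolation=cv2.INTER_CUBIC))
E
```

```text
[0.6095 0.1368 0.1651] [-0.9274 -0.3741 -0.0019] 4.0167 [  5.1848  26.9473   1.9912  65.1503   0.0025 -16.7858] [0.0899 0.3736 0.6591] [ 0.0114 -0.0369 -0.0336]
clip 0.68 [276.9 242.4] [0.6095 0.1352 0.1095]
nut_hex 0.78 [278.6 234.9] [0.6078 0.1357 0.1005]
nut 0.73 [276.8 232.7] [0.6115 0.1358 0.0885]
washer_handle 0.74 [275.5 154. ] [0.5594 0.1141 0.0925]
washer_handle 0.7 [279.2 235.3] [0.6111 0.1375 0.0925]
(420, 560, 3)
```

View pics/w2c.png

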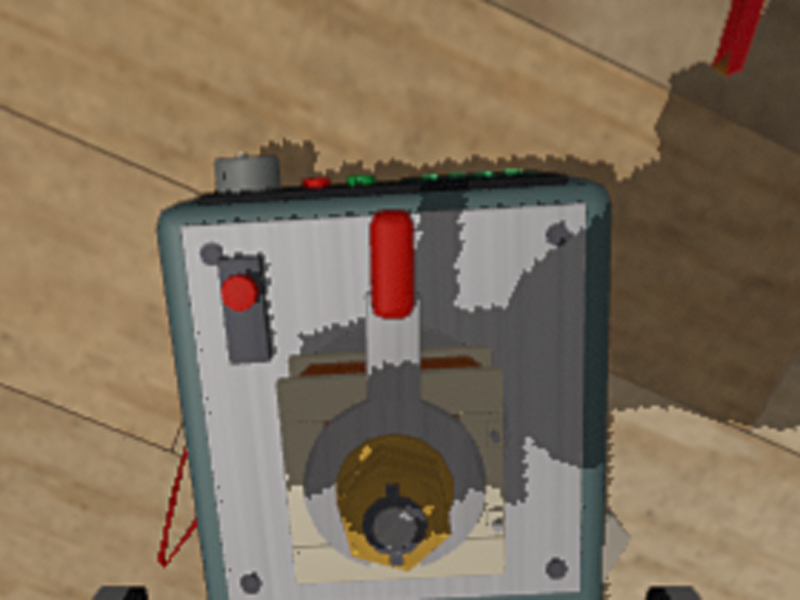

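```bash
cat > hx.py <<'E'
from h import *
import pickle
st=observe();c=cam("wrist",st)
a=cv2.imread("pics/w2.png")
x0,y0,x1,y1=250,195,310,270
S=6.6
b=cv2.resize(a[y0:y1,x0:x1],None,fx=S,fy=S,interpolation=cv2.INTER_CUBIC)
b=np.clip((b/255.)**.6*255,0,255).astype(np.uint8)
g=b.copy()
def poly(r,n,z,ang,col,cx=.609,cy=.1357):
    t=np.radians(ang)+np.arange(n)*2*np.pi/n
    P=np.c_[cx+r*np.cos(t),cy+r*np.sin(t),np.full(n,z)]
    q=(proj(c,P)-[x0-.5,y0-.5])*S
    cv2.polylines(g,[q.astype(int).reshape(-1,1,2)],True,col,1)
import sys
th=float(sys.argv[1])
R=.012/np.cos(np.pi/6)
z0=.0885
poly(R,6,z0+.020,th+30,(0,255,0));poly(R,6,z0+.004,th+30,(255,255,0))
poly(.015,40,z0+.004,0,(255,0,255));poly(.0075,40,.1095,0,(0,0,255));poly(.023,60,z0,0,(255,255,255))
cv2.imwrite("pics/hx.png",np.hstack([b,g])); print(b.shape)
E
python3 hx.py 0
```

```text
(495, 396, 3)
```

View pics/hx.png

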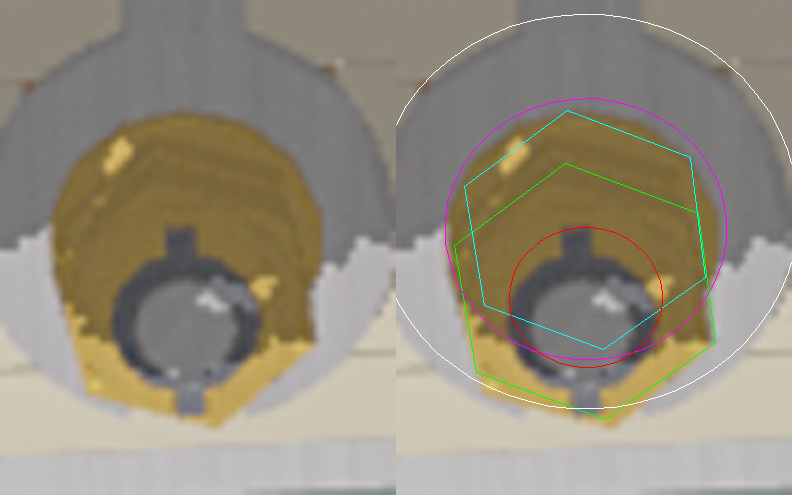

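```bash
cat > fit.py <<'E'
from h import *
from scipy.optimize import least_squares
c=cam("wrist",observe());S=6.6
def P(p): return (proj(c,p)-[249.5,194.5])*S
def res(v,full=False):
    cx,cy,th,zs,dz=v; z0=.0885+zs
    t=th+np.pi/6+np.arange(6)*np.pi/3;R=.012/np.cos(np.pi/6)
    h=P(np.c_[cx+R*np.cos(t),cy+R*np.sin(t),np.full(6,z0+.02+dz)])
    u=np.arange(72)*np.pi/36
    f=P(np.c_[cx+.015*np.cos(u),cy+.015*np.sin(u),np.full(72,z0+.004+dz)])
    w=P(np.c_[cx+.023*np.cos(u),cy+.023*np.sin(u),np.full(72,.0885+zs+dz)])
    s=P([[cx,cy,.1125+dz]])[0]
    r=[]
    for q in[(88,395),(215,425),(315,343)]:
        k=np.argmin(np.linalg.norm(h-q,axis=1)); r+=list(h[k]-q)
    r+=list(s-(187,323)); r+=[f[:,1].min()-112,f[:,0].min()-52,f[:,0].max()-322]
    return np.array(r+[zs/.0005*2,dz/.002*5])
for t0 in(0,6,12):
    o=least_squares(res,[.610,.136,np.radians(t0),-.0004,0],x_scale=[.001,.001,.05,.001,.001])
    print(o.x[:2],np.degrees(o.x[2]),o.x[3:],o.cost,np.round(o.fun,1))
E
python3 fit.py
```

```text
[0.61110263 0.13608361] 5.347974534588536 [-0.00023211 -0.00153655] 44.962758662498125 [-1.7 -2.9  2.2  2.2  2.8 -0.6 -1.5  1.3  0.3 -5.4  3.5 -0.9 -3.8]
[0.61110263 0.13608361] 5.347978300092329 [-0.00023211 -0.00153655] 44.96275866256685 [-1.7 -2.9  2.2  2.2  2.8 -0.6 -1.5  1.3  0.3 -5.4  3.5 -0.9 -3.8]
[0.61110263 0.13608361] 5.347975765504459 [-0.00023211 -0.00153655] 44.962758662500946 [-1.7 -2.9  2.2  2.2  2.8 -0.6 -1.5  1.3  0.3 -5.4  3.5 -0.9 -3.8]
```

The fit puts the spindle at (0.6111, 0.1361), with a hexagon flat facing 5.3° (mod 60). That fits the known sizes to within a pixel. I'll align to it and go down around the nut.

Emit:
{"fn": "play_rows", "kwargs": {"plan": [[0.5, [0.001, -0.001, 0], [0, 0, 0.12]], [0.5, [0.001, -0.001, -0.01], [0, 0, 0.233]], [0.5, [0.001, -0.001, -0.025], [0, 0, 0.233]], [0.5, [0.001, -0.001, -0.038], [0, 0, 0.233]], [0.5, [0.001, -0.001, -0.0485], [0, 0, 0.233]], [0.5, [0.001, -0.001, -0.0485], [0, 0, 0.233]], [0.5, [0.001, -0.001, -0.0485], [0, 0, 0.233]]]}}

```text
time_s: 4.95
eef_pos: [0.611, 0.1359, 0.1168]
orientation: [[-0.816, -0.579, -0.001], [-0.579, 0.816, -0.0], [0.0, 0.0, -1.0]]
force: [0.5, 0.2, 0.8]
opening: 0.0427
grip_force: 0.0
```

Run:
```python
from h import *
i=snapshot("wrist")
cv2.imwrite("pics/w3c.png",cv2.resize(i[180:420,120:440,::-1],(800,600),interpolation=cv2.INTER_CUBIC))
s=observe();print(s["force"],s["torque"],s["opening"],s["eef_pos"])
```

```text
[ 0.75360531 -0.01113207  0.81917937] [-0.04566668 -0.03917482 -0.01584057] 0.04294644678970811 [0.61130327 0.13599956 0.1173934 ]
```

View pics/w3c.png

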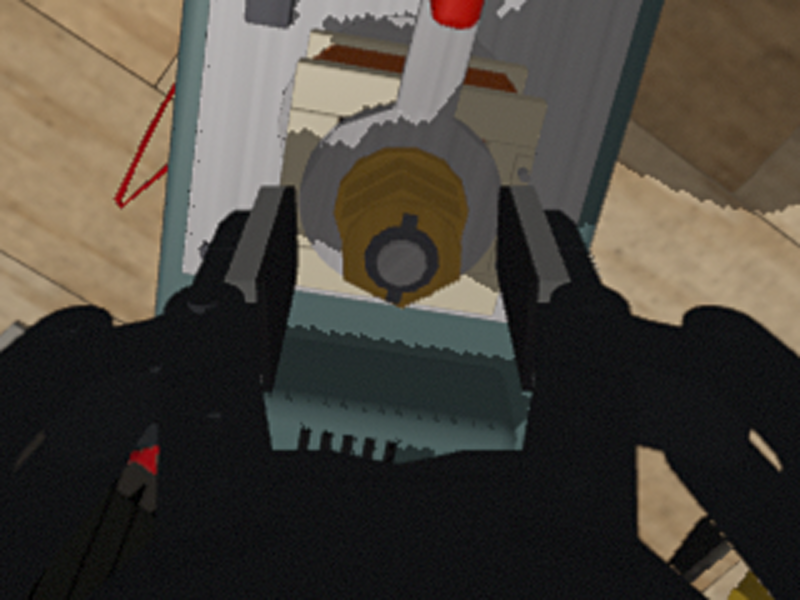

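The nut, crop (402,250), is centred between the fingers, at x 295 and 500, and its flats are parallel to the pads. I'll grip it.

Emit:
{"fn": "play_rows", "kwargs": {"plan": [[0.3, [0, 0, 0], [0, 0, 0]], [0.2, [0, 0, 0], [0, 0, 0]], [0.1, [0, 0, 0], [0, 0, 0]], [0.1, [0, 0, 0], [0, 0, 0]], [0.1, [0, 0, 0], [0, 0, 0]], [0.1, [0, 0, 0], [0, 0, 0]]], "grip_force": 90}}

```text
time_s: 5.5
eef_pos: [0.611, 0.1367, 0.1181]
orientation: [[-0.815, -0.579, 0.001], [-0.579, 0.815, 0.002], [-0.002, 0.001, -1.0]]
force: [-5.3, 5.1, 9.8]
opening: 0.0214
grip_force: 88.0
```

```bash
cat > o.py <<'E'
from h import *
np.set_printoptions(precision=4,suppress=True)
s=observe();o=np.array(s["orientation"]);print(s["time_s"],s["force"],s["torque"],s["opening"],s["grip_force"],s["eef_pos"],"head",np.degrees(np.arctan2(o[1,0],o[0,0]))%360,"j6",s["qpos"][5],s["tau"])
E
python3 o.py
```

```text
5.5 [-5.2834  5.145   9.8193] [0.9394 1.0026 0.0504] 0.02135914041232208 88.0410042218864 [0.611  0.1367 0.1181] head 215.397629294568 j6 -30.270756974614514 [ -3.7143 -76.3977  35.0472  -1.9408  -1.4594   0.0226]
```

Emit:
{"fn": "play_rows", "kwargs": {"plan": [[0.1, [0, 0, 0.0005], [0, 0, -0.08]], [0.1, [0, 0, 0.0006], [0, 0, -0.16]], [0.1, [0, 0, 0.0007], [0, 0, -0.24]], [0.1, [0, 0, 0.0007], [0, 0, -0.32]]]}}

```text
time_s: 5.83
eef_pos: [0.611, 0.1366, 0.1183]
orientation: [[-0.957, -0.29, 0.001], [-0.29, 0.957, 0.001], [-0.001, 0.001, -1.0]]
force: [-4.1, 3.3, 4.5]
opening: 0.0218
grip_force: 88.7
```

```bash
python3 o.py
```

```text
5.8333 [-4.1264  3.2851  4.4519] [0.721  0.6775 0.2411] 0.021755878326884852 88.70669150725007 [0.611  0.1366 0.1183] head 196.84722268890206 j6 -11.724341205549644 [ -3.3719 -79.7641  36.0125  -1.2595  -1.2073  -1.7578]
```

Emit:
{"fn": "play_rows", "kwargs": {"plan": [[0.1, [0, 0, 0.0001], [0, 0, -0.08]], [0.1, [0, 0, 0.0001], [0, 0, -0.16]]]}}

```text
time_s: 6.0
eef_pos: [0.6109, 0.1366, 0.1184]
orientation: [[-0.991, -0.134, 0.0], [-0.134, 0.991, 0.001], [-0.001, 0.001, -1.0]]
force: [-2.6, 5.1, 3.5]
opening: 0.0213
grip_force: 88.7
```

```bash
python3 o.py
```

```text
6.0 [-2.6473  5.0756  3.4662] [0.7981 0.6257 0.2344] 0.02126642669442591 88.67378041148186 [0.6109 0.1366 0.1184] head 187.67975014448734 j6 -2.55642870260478 [ -3.3095 -79.9561  36.0838  -1.2341  -1.1776  -1.7608]
```

Emit:
{"fn": "play_rows", "kwargs": {"plan": [[0.1, [0, 0, 0.0001], [0, 0, -0.08]], [0.1, [0, 0, 0.0001], [0, 0, -0.16]]]}}

```text
time_s: 6.17
eef_pos: [0.6109, 0.1366, 0.1185]
orientation: [[-1.0, 0.026, 0.0], [0.026, 1.0, 0.001], [-0.0, 0.001, -1.0]]
force: [-4.0, 4.5, 4.3]
opening: 0.0213
grip_force: 88.6
```

```bash
python3 o.py
python3 - <<'E'
from h import *
i=snapshot("wrist")
cv2.imwrite("pics/w4c.png",cv2.resize(i[180:420,120:440,::-1],(800,600),interpolation=cv2.INTER_CUBIC))
E
```

```text
6.1667 [-4.0016  4.5299  4.2665] [0.7497 0.7249 0.2236] 0.021348269325682755 88.61446956172585 [0.6109 0.1366 0.1185] head 178.5158905392068 j6 6.607776642807965 [ -3.2489 -80.1457  36.1595  -1.2131  -1.1556  -1.7697]
```

View pics/w4c.png

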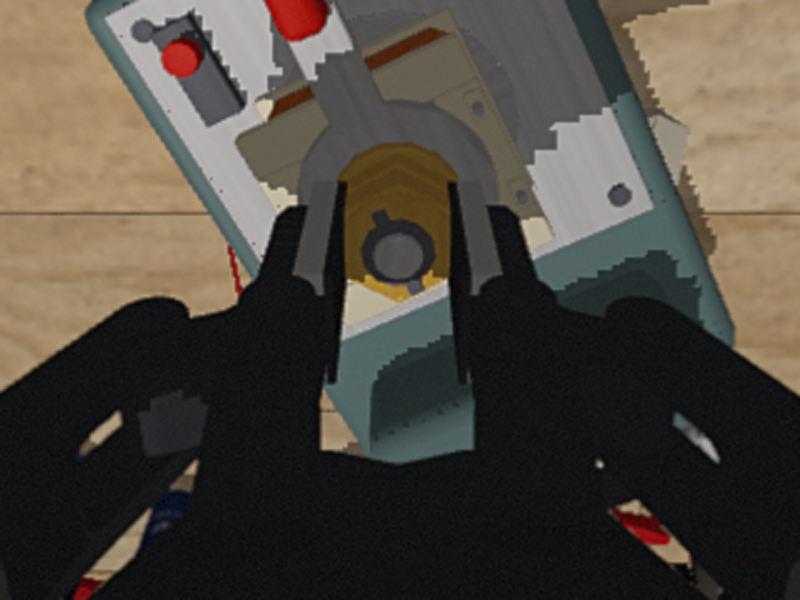

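The nut turns with the gripper. Flats are still parallel to the pads, and it has gone 0.64 rad. Continuing in small steps and reading the torque.

Emit:
{"fn": "play_rows", "kwargs": {"plan": [[0.1, [0, 0, 0.0001], [0, 0, -0.08]], [0.1, [0, 0, 0.0001], [0, 0, -0.16]]]}}

```text
time_s: 6.38
eef_pos: [0.6109, 0.1366, 0.1185]
orientation: [[-0.983, 0.185, 0.0], [0.185, 0.983, 0.001], [-0.0, 0.001, -1.0]]
force: [-3.6, 4.1, 4.8]
opening: 0.021
grip_force: 88.6
```

```bash
python3 o.py
```

```text
6.3833 [-3.5788  4.1355  4.8364] [0.7687 0.6652 0.2195] 0.020995304454831346 88.59239855781198 [0.6109 0.1366 0.1185] head 169.36423521112047 j6 15.7544099884023 [ -3.1765 -80.3281  36.2332  -1.197   -1.137   -2.0716]
```

Emit:
{"fn": "play_rows", "kwargs": {"plan": [[0.1, [0, 0, 0.0001], [0, 0, -0.08]], [0.1, [0, 0, 0.0001], [0, 0, -0.16]]]}}

```text
time_s: 6.55
eef_pos: [0.6109, 0.1366, 0.1186]
orientation: [[-0.941, 0.339, 0.0], [0.339, 0.941, 0.001], [0.0, 0.001, -1.0]]
force: [-2.6, 3.7, 3.2]
opening: 0.0211
grip_force: 88.6
```

```bash
python3 o.py
```

```text
6.55 [-2.6007  3.7488  3.2055] [0.7434 0.6529 0.229 ] 0.021109454295543676 88.58101760968566 [0.6109 0.1366 0.1186] head 160.17482790694532 j6 24.94689283769921 [ -3.123  -80.5278  36.3187  -1.1794  -1.1237  -1.7939]
```

Emit:
{"fn": "play_rows", "kwargs": {"plan": [[0.1, [0, 0, 0.0001], [0, 0, -0.08]], [0.1, [0, 0, 0.0001], [0, 0, -0.16]]]}}

```text
time_s: 6.72
eef_pos: [0.6109, 0.1366, 0.1187]
orientation: [[-0.875, 0.485, 0.0], [0.485, 0.875, 0.001], [0.0, 0.001, -1.0]]
force: [-4.1, 3.4, 2.7]
opening: 0.0216
grip_force: 88.5
```

```bash
python3 o.py
```

```text
6.7167 [-4.11    3.3581  2.7463] [0.7085 0.6826 0.2103] 0.021593618532211114 88.53015895932913 [0.6109 0.1366 0.1187] head 151.0036687087197 j6 34.11673095390983 [ -3.0658 -80.7178  36.4008  -1.1632  -1.1147  -1.8033]
```

Emit:
{"fn": "play_rows", "kwargs": {"plan": [[0.1, [0, 0, 0.0001], [0, 0, -0.08]], [0.1, [0, 0, 0.0001], [0, 0, -0.16]]]}}

```text
time_s: 6.88
eef_pos: [0.6109, 0.1365, 0.1188]
orientation: [[-0.786, 0.618, 0.0], [0.618, 0.786, 0.001], [0.001, 0.001, -1.0]]
force: [-2.2, 4.1, 3.1]
opening: 0.0214
grip_force: 88.5
```

```bash
python3 o.py
```

```text
6.8833 [-2.2413  4.114   3.1411] [0.741  0.665  0.2031] 0.021362453013407535 88.5325562953949 [0.6109 0.1365 0.1188] head 141.83514835979523 j6 43.2832417706729 [ -3.0161 -80.9086  36.483   -1.1468  -1.1088  -1.8119]
```

Emit:
{"fn": "play_rows", "kwargs": {"plan": [[0.1, [0, 0, 0.0001], [0, 0, -0.05]], [0.1, [0, 0, 0.0001], [0, 0, -0.1]]]}}

```text
time_s: 7.05
eef_pos: [0.6109, 0.1366, 0.1188]
orientation: [[-0.722, 0.692, 0.0], [0.692, 0.722, 0.001], [0.001, 0.001, -1.0]]
force: [-2.7, 3.8, 1.2]
opening: 0.0213
grip_force: 88.5
```

```bash
python3 o.py
```

```text
7.05 [-2.7407  3.8055  1.1528] [0.7325 0.5972 0.2261] 0.021338583077016363 88.45748238265514 [0.6109 0.1366 0.1188] head 136.17886251032402 j6 48.9400741718371 [ -2.9839 -81.34    36.6118  -1.0596  -1.1148  -0.9257]
```

Emit:
{"fn": "play_rows", "kwargs": {"plan": [[0.1, [0, 0, 0.0001], [0, 0, -0.05]], [0.1, [0, 0, 0.0001], [0, 0, -0.1]]]}}

```text
time_s: 7.22
eef_pos: [0.6108, 0.1366, 0.1188]
orientation: [[-0.649, 0.761, 0.0], [0.761, 0.649, 0.001], [0.001, 0.001, -1.0]]
force: [-1.9, 3.5, 1.7]
opening: 0.0214
grip_force: 88.4
```

```bash
python3 o.py
```

```text
7.2167 [-1.8822  3.4744  1.6618] [0.7615 0.6042 0.1138] 0.02139681089710191 88.39679282158613 [0.6108 0.1366 0.1188] head 130.4622908268539 j6 54.65829946364705 [ -2.9534 -81.6915  36.7105  -0.9845  -1.1193  -1.0767]
```

Emit:
{"fn": "play_rows", "kwargs": {"plan": [[0.1, [0, 0, 0], [0, 0, -0.05]], [0.1, [0, 0, 0.0001], [0, 0, -0.1]]]}}

```text
time_s: 7.38
eef_pos: [0.6108, 0.1365, 0.1189]
orientation: [[-0.57, 0.822, -0.0], [0.822, 0.57, 0.001], [0.001, 0.001, -1.0]]
force: [-1.8, 5.0, -0.4]
opening: 0.0215
grip_force: 88.2
```

```bash
python3 o.py
```

```text
7.3833 [-1.8192  4.9546 -0.357 ] [0.7809 0.5215 0.1836] 0.021494432224806452 88.20583088323474 [0.6108 0.1365 0.1189] head 124.73136208166504 j6 60.38666541942503 [ -2.895  -82.602   37.0379  -0.849   -1.1162  -1.0855]
```

Emit:
{"fn": "play_rows", "kwargs": {"plan": [[0.1, [0, 0, 0], [0, 0, -0.05]], [0.1, [0, 0, 0.0001], [0, 0, -0.1]]]}}

```text
time_s: 7.55
eef_pos: [0.6108, 0.1365, 0.119]
orientation: [[-0.485, 0.875, -0.0], [0.875, 0.485, 0.001], [0.001, 0.001, -1.0]]
force: [-2.4, 4.1, 0.1]
opening: 0.0211
grip_force: 88.2
```

```bash
python3 o.py
```

```text
7.55 [-2.4275  4.0888  0.1275] [0.7544 0.4316 0.1758] 0.021090019419268136 88.22478784248233 [0.6108 0.1365 0.119 ] head 119.00383630758232 j6 66.11604029637563 [ -2.8726 -82.911   37.152   -0.8038  -1.1202  -1.0912]
```

Emit:
{"fn": "play_rows", "kwargs": {"plan": [[0.1, [0, 0, 0], [0, 0, -0.05]], [0.1, [0, 0, 0.0001], [0, 0, -0.1]]]}}

```text
time_s: 7.72
eef_pos: [0.6108, 0.1365, 0.119]
orientation: [[-0.395, 0.919, -0.0], [0.919, 0.395, 0.001], [0.001, 0.0, -1.0]]
force: [-2.7, 4.4, -1.0]
opening: 0.0213
grip_force: 88.2
```

```bash
python3 o.py
```

```text
7.7167 [-2.7261  4.3879 -1.0252] [0.7529 0.3975 0.1751] 0.021309926737064874 88.23454611003399 [0.6108 0.1365 0.119 ] head 113.2693976157509 j6 71.84862835206982 [ -2.8675 -83.0953  37.2168  -0.7737  -1.1277  -1.0957]
```

Emit:
{"fn": "play_rows", "kwargs": {"plan": [[0.1, [0, 0, 0], [0, 0, -0.05]], [0.1, [0, 0, 0.0001], [0, 0, -0.1]]]}}

```text
time_s: 7.88
eef_pos: [0.6108, 0.1365, 0.1191]
orientation: [[-0.301, 0.953, -0.0], [0.953, 0.301, 0.001], [0.001, 0.0, -1.0]]
force: [-1.8, 3.8, -1.6]
opening: 0.0212
grip_force: 88.2
```

```bash
python3 o.py
```

```text
7.8833 [-1.8066  3.8127 -1.6262] [0.7493 0.4535 0.1944] 0.02120281193088003 88.24670154601336 [0.6108 0.1365 0.1191] head 107.5420223535639 j6 77.57587873501568 [ -2.8648 -83.2456  37.29    -0.7655  -1.1313  -1.0953]
```

Emit:
{"fn": "play_rows", "kwargs": {"plan": [[0.1, [0, 0, 0], [0, 0, -0.05]], [0.1, [0, 0, 0.0001], [0, 0, -0.1]]]}}

```text
time_s: 8.05
eef_pos: [0.6107, 0.1366, 0.1192]
orientation: [[-0.205, 0.979, -0.0], [0.979, 0.205, 0.001], [0.001, -0.0, -1.0]]
force: [-1.6, 4.9, -2.3]
opening: 0.0209
grip_force: 88.3
```

```bash
python3 o.py
```

```text
8.05 [-1.6051  4.9089 -2.3106] [0.789  0.4173 0.1222] 0.020931550742022475 88.25845493003726 [0.6107 0.1366 0.1192] head 101.8138733149674 j6 83.30688969181055 [ -2.8601 -83.4354  37.3647  -0.7401  -1.1371  -1.0955]
```

Emit:
{"fn": "play_rows", "kwargs": {"plan": [[0.1, [0, 0, 0], [0, 0, -0.05]], [0.1, [0, 0, 0.0001], [0, 0, -0.1]]]}}

```text
time_s: 8.22
eef_pos: [0.6108, 0.1365, 0.1192]
orientation: [[-0.106, 0.994, -0.0], [0.994, 0.106, 0.001], [0.001, -0.0, -1.0]]
force: [-1.7, 3.8, -1.1]
opening: 0.0215
grip_force: 88.3
```

```bash
python3 o.py
```

```text
8.2167 [-1.6857  3.805  -1.1341] [0.817  0.4425 0.1558] 0.021458750134912725 88.26834021136165 [0.6108 0.1365 0.1192] head 96.07939209172942 j6 89.03847234468621 [ -2.8623 -83.6278  37.4389  -0.7139  -1.1445  -1.0958]
```

Emit:
{"fn": "play_rows", "kwargs": {"plan": [[0.1, [0, 0, 0], [0, 0, -0.05]], [0.1, [0, 0, 0.0001], [0, 0, -0.1]]]}}

```text
time_s: 8.38
eef_pos: [0.6108, 0.1365, 0.1193]
orientation: [[-0.006, 1.0, -0.0], [1.0, 0.006, 0.001], [0.001, -0.0, -1.0]]
force: [-2.3, 4.5, -2.1]
opening: 0.0213
grip_force: 88.3
```

```bash
python3 o.py
```

```text
8.3833 [-2.2964  4.4947 -2.1461] [0.8209 0.424  0.1665] 0.02129092108185132 88.28012075275183 [0.6108 0.1365 0.1193] head 90.35054787323524 j6 94.7661898096059 [ -2.8674 -83.8198  37.5121  -0.6869  -1.1541  -1.0958]
```

Emit:
{"fn": "play_rows", "kwargs": {"plan": [[0.1, [0, 0, 0], [0, 0, -0.05]], [0.1, [0, 0, 0], [0, 0, -0.1]]]}}

```text
time_s: 8.55
eef_pos: [0.6108, 0.1365, 0.1193]
orientation: [[0.094, 0.996, -0.0], [0.996, -0.094, 0.001], [0.001, -0.0, -1.0]]
force: [-1.5, 3.8, -0.3]
opening: 0.0212
grip_force: 88.5
```

```bash
python3 o.py
```

```text
8.55 [-1.49    3.8289 -0.3095] [0.7576 0.5458 0.1367] 0.021227989873588822 88.47971806302667 [0.6108 0.1365 0.1193] head 84.62491934882104 j6 100.49249912029639 [ -2.9038 -82.9413  37.2675  -0.8644  -1.1618  -1.0947]
```

Emit:
{"fn": "play_rows", "kwargs": {"plan": [[0.1, [0, 0, 0], [0, 0, -0.04]], [0.1, [0, 0, 0.0001], [0, 0, -0.08]]]}}

```text
time_s: 8.72
eef_pos: [0.6107, 0.1365, 0.1194]
orientation: [[0.173, 0.985, -0.0], [0.985, -0.173, 0.001], [0.001, -0.001, -1.0]]
force: [-1.5, 3.9, -2.0]
opening: 0.0209
grip_force: 88.3
```

```bash
python3 o.py
python3 - <<'E'
from h import *
i=snapshot("wrist")
cv2.imwrite("pics/w5c.png",cv2.resize(i[180:420,120:440,::-1],(800,600),interpolation=cv2.INTER_CUBIC))
E
```

```text
8.7167 [-1.4995  3.8941 -1.9927] [0.8043 0.4138 0.1366] 0.02093104477113344 88.31560861319304 [0.6107 0.1365 0.1194] head 80.06204944115362 j6 105.05546378638367 [ -2.8891 -83.7353  37.5397  -0.7385  -1.1715  -0.7975]
```

Emit:
{"fn": "play_rows", "kwargs": {"plan": [[0.1, [0, 0, 0], [0, 0, -0.04]], [0.1, [0, 0, 0.0001], [0, 0, -0.08]]]}}

```text
time_s: 8.93
eef_pos: [0.6107, 0.1365, 0.1194]
orientation: [[0.249, 0.968, -0.0], [0.968, -0.249, 0.001], [0.001, -0.001, -1.0]]
force: [-2.5, 4.1, -2.7]
opening: 0.0213
grip_force: 88.3
```

```bash
python3 o.py
```

```text
8.9333 [-2.4751  4.0925 -2.7244] [0.934  0.4904 0.3688] 0.02130306641354327 88.29644816927612 [0.6107 0.1365 0.1194] head 75.56251539617035 j6 109.55494995552726 [ -3.4989 -83.9345  37.7168  -0.7931  -1.3586  -0.782 ]
```

Emit:
{"fn": "play_rows", "kwargs": {"plan": [[0.1, [0, 0, 0], [0, 0, -0.04]], [0.1, [0, 0, 0], [0, 0, -0.08]]]}}

```text
time_s: 9.1
eef_pos: [0.6107, 0.1365, 0.1194]
orientation: [[0.326, 0.945, -0.0], [0.945, -0.326, 0.001], [0.001, -0.001, -1.0]]
force: [-2.6, 4.9, -0.5]
opening: 0.0213
grip_force: 88.4
```

```bash
python3 o.py
```

```text
9.1 [-2.5817  4.9337 -0.4746] [0.8808 0.5455 0.5747] 0.021253411741296167 88.43209088779986 [0.6107 0.1365 0.1194] head 70.98106462460012 j6 114.13823616935687 [ -3.6587 -83.4211  37.5477  -0.8754  -1.3385  -0.4431]
```

The torque has risen to 0.57 N·m from the 0.15 drag, so the nut is against the clip, 2.5 rad on, within the safe limit. I'll ease back 0.2 rad and let go.

Emit:
{"fn": "play_rows", "kwargs": {"plan": [[0.1, [0, 0, 0], [0, 0, 0.1]], [0.1, [0, 0, 0], [0, 0, 0.2]], [0.1, [0, 0, 0], [0, 0, 0.2]]]}}

```text
time_s: 9.35
eef_pos: [0.6107, 0.1365, 0.1194]
orientation: [[0.124, 0.992, -0.0], [0.992, -0.124, 0.001], [0.001, -0.001, -1.0]]
force: [-1.2, 5.2, -1.0]
opening: 0.0212
grip_force: 88.4
```

Emit:
{"fn": "play_rows", "kwargs": {"plan": [[0.3, [0, 0, 0], [0, 0, 0]], [0.45, [0, 0, 0], [0, 0, 0]], [0.5, [0, 0, 0], [0, 0, 0]], [0.5, [0, 0, 0.01], [0, 0, 0]], [0.5, [0, 0, 0.03], [0, 0, 0]], [0.5, [0, 0, 0.05], [0, 0, 0]], [0.5, [-0.01, -0.005, 0.055], [0, 0, 0.12]], [0.5, [-0.02, -0.01, 0.055], [0, 0, 0.24]]]}}

```text
time_s: 10.02
eef_pos: [0.592, 0.1259, 0.1768]
orientation: [[-0.113, 0.994, 0.004], [0.994, 0.113, 0.0], [-0.0, 0.004, -1.0]]
force: [-0.7, -0.2, 0.0]
opening: 0.0427
grip_force: 0.0
```

```bash
python3 o.py
```

```text
10.0167 [-0.7486 -0.2427  0.0408] [ 0.0144  0.022  -0.0112] 0.04270443293071287 0.0 [0.592  0.1259 0.1768] head 96.48882884676392 j6 87.81441117704013 [  1.6649 -75.4709  41.1985   1.4274   0.0311   3.8614]
```

Emit:
{"fn": "play_rows", "kwargs": {"plan": [[0.5, [-0.005, -0.002, 0], [0, 0, 0.12]], [0.5, [-0.01, -0.004, 0], [0, 0, 0.24]], [0.5, [-0.015, -0.006, 0], [0, 0, 0.36]], [0.5, [-0.02, -0.008, 0], [0, 0, 0.48]], [0.5, [-0.025, -0.01, 0], [0, 0, 0.6]], [0.5, [-0.031, -0.012, 0], [0, 0, 0.72]], [0.5, [-0.031, -0.012, 0], [0, 0, 0.84]], [0.5, [-0.031, -0.012, 0], [0, 0, 0.96]]]}}

```text
time_s: 10.68
eef_pos: [0.5601, 0.1137, 0.1753]
orientation: [[-0.879, 0.477, 0.001], [0.477, 0.879, -0.0], [-0.001, 0.0, -1.0]]
force: [-0.8, -0.3, -0.6]
opening: 0.0426
grip_force: 0.0
```

Emit:
{"fn": "play_rows", "kwargs": {"plan": [[0.4, [0, 0, 0], [0, 0, 0.12]], [0.4, [0, 0, 0], [0, 0, 0.24]], [0.4, [0, 0, 0], [0, 0, 0.36]], [0.4, [0, 0, 0], [0, 0, 0.48]], [0.4, [0, 0, 0], [0, 0, 0.6]], [0.4, [0, 0, 0], [0, 0, 0.72]], [0.4, [0, 0, 0], [0, 0, 0.84]], [0.4, [0, 0, 0], [0, 0, 0.9]]]}}

```text
time_s: 11.35
eef_pos: [0.5603, 0.1139, 0.1752]
orientation: [[-0.919, -0.393, 0.001], [-0.393, 0.919, -0.0], [-0.001, -0.0, -1.0]]
force: [-0.6, -0.4, 0.1]
opening: 0.0343
grip_force: 0.0
```

Emit:
{"fn": "play_rows", "kwargs": {"plan": [[0.4, [0, 0, 0], [0, 0, 0]], [0.4, [0, 0, 0], [0, 0, 0]]]}}

```text
time_s: 11.52
eef_pos: [0.5603, 0.1139, 0.1749]
orientation: [[-0.923, -0.385, 0.001], [-0.385, 0.923, -0.0], [-0.001, -0.0, -1.0]]
force: [-0.2, 0.8, -0.2]
opening: 0.0342
grip_force: 0.0
```

```bash
python3 w.py w6
python3 - <<'E'
from h import *
c=cam("wrist",observe())
i=cv2.imread("pics/w6.png")[:,:,::-1].astype(int)
m=((i[:,:,0]>120)&(i[:,:,1]<70)&(i[:,:,2]<70)).astype(np.uint8)
n,l,s,ce=cv2.connectedComponentsWithStats(m)
for k in range(1,n):
    if s[k,4]>60:
        r=cv2.minAreaRect(np.argwhere(l==k)[:,::-1].astype(np.float32))
        b=cv2.boxPoints(r); W=[atz(c,q,.0985)[:2] for q in b]
        print(s[k],ce[k],atz(c,ce[k],.098)); print(np.array(W))
E
python3 - <<'E'
import cv2
i=cv2.imread("pics/w6.png")
cv2.imwrite("pics/w6c.png",cv2.resize(i[120:360,120:440],(800,600),interpolation=cv2.INTER_CUBIC))
E
```

```text
[0.5603 0.1139 0.1749] [-0.9231 -0.3846  0.0009] 11.5167 [  3.3284  21.5144  -5.5236  62.9133  -0.0038 -19.2917] [-0.2033  0.7779 -0.1974] [-0.0132  0.0084  0.0093]
clip 0.58 [281.3 304.7] [0.6097 0.1362 0.1095]
nut_hex 0.62 [284.7 298.3] [0.6095 0.139  0.1005]
nut 0.8 [279.7 288.4] [0.6101 0.1351 0.0885]
nut 0.47 [52.9 91.6] [ 0.5306 -0.058   0.0885]
washer 0.76 [282.6 283.7] [0.6075 0.1366 0.0845]
washer_handle 0.89 [278.7 224.8] [0.5584 0.1127 0.0925]
coil 0.66 [278.5 263.1] [0.6066 0.1326 0.0545]
[ 388    0   55  148 1121] [419.08563782  53.99464764] [0.4231328  0.14685772 0.098     ]
[[0.47836665 0.15626409]
 [0.40154187 0.12529034]
 [0.39472929 0.14751486]
 [0.47099605 0.18203695]]
[453   0  54  38 377] [481.68435013  13.68435013] [0.39086731 0.1692943  0.098     ]
[[0.40656807 0.15706176]
 [0.37809699 0.17199368]
 [0.3799707  0.17803505]
 [0.40873221 0.16319782]]
[255   3  20  30 226] [264.89823009  17.42477876] [0.44105514 0.05518769 0.098     ]
[[0.44887478 0.05127317]
 [0.43394734 0.052309  ]
 [0.43364394 0.05897129]
 [0.44862614 0.05809159]]
[404  13  14  20  85] [410.8117
[... 995 characters left out ...]
256253 -0.04725485]
 [ 0.63518985 -0.04963829]
 [ 0.63264041 -0.04357014]
 [ 0.64994047 -0.04103561]]
[204 259  10  35  62] [208.58064516 277.0483871 ] [0.61514885 0.07942276 0.098     ]
[[0.62947349 0.08024122]
 [0.59925842 0.07693237]
 [0.5990898  0.07833282]
 [0.62931444 0.08170307]]
[ 57 277  19  52 102] [ 71.02941176 304.42156863] [ 0.68021599 -0.0122244   0.098     ]
[[ 6.59249626e-01 -2.62312496e-02]
 [ 6.52988578e-01 -1.84897203e-02]
 [ 6.95914831e-01  3.72976820e-04]
 [ 7.02801727e-01 -7.79536039e-03]]
[ 72 344  17  14 125] [ 79.104 350.52 ] [0.7232534  0.00210855 0.098     ]
[[ 0.72736099 -0.00373454]
 [ 0.71673484 -0.00199596]
 [ 0.71926046  0.00939922]
 [ 0.73000726  0.00778693]]
```

View pics/w6c.png

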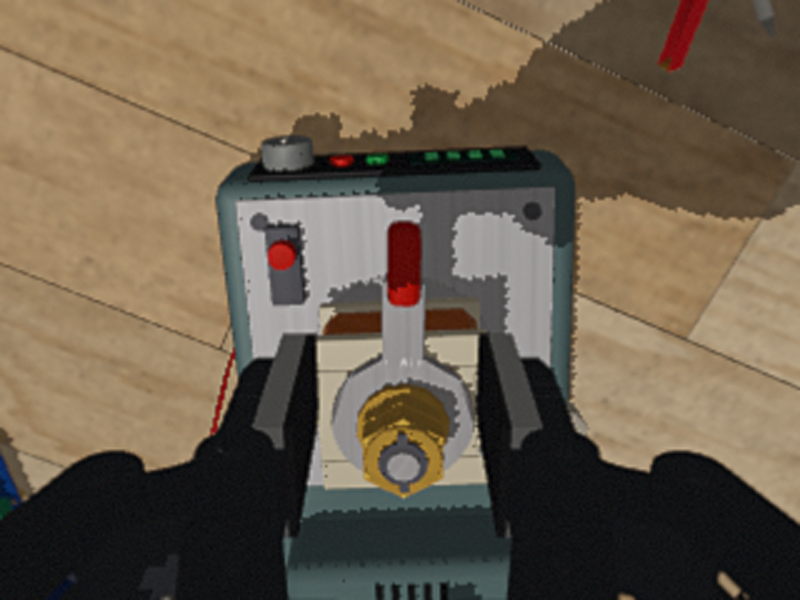

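The handle, crop (404,262), lines up with the fingers. The nut has moved up and looks intact. Now I'll grip the handle.

Emit:
{"fn": "play_rows", "kwargs": {"plan": [[0.35, [-0.001, 0.001, -0.02], [0, 0, 0]], [0.35, [-0.001, 0.001, -0.045], [0, 0, 0]], [0.35, [-0.001, 0.001, -0.064], [0, 0, 0]], [0.35, [-0.001, 0.001, -0.064], [0, 0, 0]], [0.15, [-0.001, 0.001, -0.064], [0, 0, 0]], [0.05, [-0.001, 0.001, -0.064], [0, 0, 0]], [0, [-0.001, 0.001, -0.064], [0, 0, 0]], [0, [-0.001, 0.001, -0.064], [0, 0, 0]]], "grip_force": 40}}

```text
time_s: 12.53
eef_pos: [0.5596, 0.115, 0.1113]
orientation: [[-0.922, -0.387, 0.002], [-0.387, 0.922, 0.0], [-0.002, -0.001, -1.0]]
force: [0.2, 0.1, -0.2]
opening: 0.0085
grip_force: 42.5
```

Emit:
{"fn": "play_rows", "kwargs": {"plan": [[0, [0, 0, 0], [0, 0, 0]], [0, [0, 0, 0], [0, 0, 0]]]}}

```text
time_s: 12.7
eef_pos: [0.5595, 0.115, 0.1109]
orientation: [[-0.922, -0.387, 0.001], [-0.387, 0.922, 0.0], [-0.001, -0.0, -1.0]]
force: [0.5, -0.5, 3.1]
opening: 0.0088
grip_force: 43.1
```

```bash
python3 o.py
```

```text
12.7 [ 0.47   -0.5014  3.1117] [-0.079  -0.1094 -0.0453] 0.008820166726826298 43.138006934314035 [0.5595 0.115  0.1109] head 202.7538936329563 j6 -19.313495189056745 [  0.2532 -71.9194  33.1714   0.1448   0.0846  -0.0128]
```

Emit:
{"fn": "play_rows", "kwargs": {"plan": [[0, [-0.0046, -0.0019, 0], [0, 0, 0]], [0, [-0.0092, -0.0038, 0], [0, 0, 0]], [0, [-0.0138, -0.0057, 0], [0, 0, 0]], [0, [-0.0185, -0.0077, 0], [0, 0, 0]]]}}

```text
time_s: 13.03
eef_pos: [0.5401, 0.1071, 0.1104]
orientation: [[-0.922, -0.387, 0.0], [-0.387, 0.922, 0.0], [-0.0, -0.0, -1.0]]
force: [0.3, 1.5, 3.2]
opening: 0.0085
grip_force: 43.3
```

```bash
python3 o.py
```

```text
13.0333 [0.3246 1.537  3.2299] [ 0.2066 -0.5388  0.0193] 0.008527149264669676 43.26178568182513 [0.5401 0.1071 0.1104] head 202.75840006061793 j6 -20.027929071625458 [  0.4081 -67.5397  32.7149   1.161   -0.2518   0.0859]
```

Emit:
{"fn": "play_rows", "kwargs": {"plan": [[0, [-0.009, -0.0038, 0], [0, 0, 0]], [0, [-0.018, -0.0076, 0], [0, 0, 0]], [0, [-0.028, -0.0117, 0], [0, 0, 0]], [0, [-0.037, -0.0155, 0], [0, 0, 0]], [0, [-0.037, -0.0155, 0.005], [0, 0, 0]], [0, [-0.037, -0.0155, 0.02], [0, 0, 0]], [0, [-0.037, -0.0155, 0.04], [0, 0, 0]], [0, [-0.037, -0.0155, 0.04], [0, 0, 0]]]}}

```text
time_s: 13.7
eef_pos: [0.5046, 0.0917, 0.1532]
orientation: [[-0.922, -0.387, 0.004], [-0.387, 0.922, 0.0], [-0.003, -0.001, -1.0]]
force: [1.5, 0.1, 0.2]
opening: 0.0086
grip_force: 42.4
```

```bash
python3 o.py
python3 - <<'E'
from h import *
a=snapshot("wrist"); b=snapshot("scene")
save(np.hstack([cv2.resize(a,(400,300)),cv2.resize(b[130:340,120:400],(400,300),interpolation=cv2.INTER_CUBIC)]),"d1")
E
```

```text
13.7 [1.5362 0.0736 0.1984] [-0.0186  0.0311 -0.0089] 0.008574755750942195 42.398458708048565 [0.5046 0.0917 0.1532] head 202.75118284666186 j6 -21.557368199171222 [ -0.008  -61.5887  34.0394   2.0128   0.0137  -0.0021]
```

View pics/d1.png

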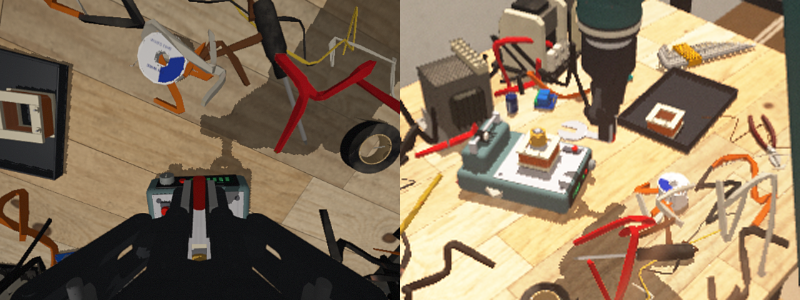

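The washer is out and held by its handle, right half (575,130); the coil and nut are undisturbed. Carrying it to the tray.

Emit:
{"fn": "play_rows", "kwargs": {"plan": [[0, [0.003, -0.02, 0.01], [0, 0, -0.03]], [0, [0.008, -0.055, 0.02], [0, 0, -0.06]], [0, [0.012, -0.092, 0.02], [0, 0, -0.1]], [0, [0.016, -0.13, 0.02], [0, 0, -0.13]], [0, [0.02, -0.168, 0.02], [0, 0, -0.16]], [0, [0.024, -0.206, 0.02], [0, 0, -0.2]], [0, [0.028, -0.244, 0.02], [0, 0, -0.23]], [0, [0.032, -0.28, 0.02], [0, 0, -0.257]]]}}

```text
time_s: 14.47
eef_pos: [0.535, -0.1902, 0.1692]
orientation: [[-0.99, -0.138, -0.001], [-0.138, 0.99, 0.001], [0.001, 0.001, -1.0]]
force: [0.5, -0.2, -0.5]
opening: 0.0086
grip_force: 42.4
```

Emit:
{"fn": "play_rows", "kwargs": {"plan": [[0, [0.003, -0.03, 0], [0, 0, 0]], [0, [0.006, -0.055, -0.02], [0, 0, 0]], [0, [0.006, -0.066, -0.05], [0, 0, 0]], [0, [0.006, -0.066, -0.08], [0, 0, 0]], [0, [0.006, -0.066, -0.1], [0, 0, 0]], [0, [0.006, -0.066, -0.115], [0, 0, 0]], [0, [0.006, -0.066, -0.115], [0, 0, 0]], [0, [0.006, -0.066, -0.115], [0, 0, 0]]]}}

```text
time_s: 15.13
eef_pos: [0.5409, -0.2538, 0.0544]
orientation: [[-0.99, -0.14, -0.002], [-0.14, 0.99, 0.001], [0.002, 0.002, -1.0]]
force: [-0.3, 0.2, -0.1]
opening: 0.0087
grip_force: 42.4
```

```bash
python3 o.py
python3 - <<'E'
from h import *
ct=cam("top");i=snapshot("top")
for th,z in [("coil_done",.003),("tray",0),("washer",.003),("washer_handle",.035),("coil",.055)]:
    print(th,[(round(x["score"],2),np.round(x["centre"]),atz(ct,x["centre"],z).round(4)) for x in models.tip_of("top",th)][:3])
i=snapshot("wrist");save(i,"w7");c=cam("wrist")
for th,z in [("coil_done",.003),("tray",0),("washer",.02)]:
    print(th,[(round(x["score"],2),np.round(x["centre"]),atz(c,x["centre"],z).round(4)) for x in models.tip_of("wrist",th)][:3])
E
```

```text
15.1333 [-0.3071  0.2359 -0.144 ] [-0.0113  0.0006 -0.0225] 0.00865593747634729 42.37095420874539 [ 0.5409 -0.2538  0.0544] head 188.0313082086167 j6 -40.98098410980014 [ -0.2688 -76.9868  30.736   -0.5755   0.0193  -0.0003]
coil_done [(0.73, array([337., 215.]), array([ 0.5442, -0.113 ,  0.003 ]))]
tray [(0.75, array([364., 206.]), array([ 0.5701, -0.1866,  0.    ]))]
washer [(0.7, array([238., 188.]), array([0.6107, 0.1509, 0.003 ])), (0.53, array([388., 192.]), array([ 0.6091, -0.2501,  0.003 ]))]
washer_handle [(0.45, array([388., 215.]), array([ 0.5412, -0.2409,  0.035 ]))]
coil [(0.77, array([362., 146.]), array([ 0.7176, -0.1717,  0.055 ])), (0.61, array([239., 183.]), array([0.6134, 0.1428, 0.055 ]))]
coil_done [(0.94, array([480., 283.]), array([ 0.5511, -0.1172,  0.003 ])), (0.23, array([277., 345.]), array([ 0.6214, -0.2452,  0.003 ]))]
tray [(0.67, array([372., 284.]), array([ 0.5638, -0.1878,  0.    ]))]
washer [(0.74, array([280., 343.]), array([ 0.6037, -0.2457,  0.02  ]))]
```

Emit:
{"fn": "play_rows", "kwargs": {"plan": [[0, [0, 0, -0.008], [0, 0, 0]], [0, [0, 0, -0.016], [0, 0, 0]], [0, [0, 0, -0.021], [0, 0, 0]], [0, [0, 0, -0.024], [0, 0, 0]], [0, [0, 0, -0.025], [0, 0, 0]], [0, [0, 0, -0.025], [0, 0, 0]]]}}

```text
time_s: 16.13
eef_pos: [0.5413, -0.2541, 0.0298]
orientation: [[-0.99, -0.14, -0.001], [-0.14, 0.99, 0.0], [0.001, 0.0, -1.0]]
force: [-0.6, -0.6, -0.6]
opening: 0.0089
grip_force: 42.4
```

```bash
python3 o.py
```

```text
16.1333 [-0.5633 -0.5658 -0.5836] [-0.0081 -0.0024 -0.0347] 0.008942613384552631 42.432639688340714 [ 0.5413 -0.2541  0.0298] head 188.03291585578168 j6 -40.98357333380405 [ -0.028  -80.7817  31.0631  -0.0778   0.0137  -0.0014]
```

Emit:
{"fn": "play_rows", "kwargs": {"plan": [[0, [0, 0, -0.0005], [0, 0, 0]], [0, [0, 0, -0.001], [0, 0, 0]], [0, [0, 0, -0.001], [0, 0, 0]]]}}

```text
time_s: 16.38
eef_pos: [0.5417, -0.2543, 0.0294]
orientation: [[-0.99, -0.14, 0.0], [-0.14, 0.99, -0.0], [-0.0, -0.0, -1.0]]
force: [0.2, -0.2, 1.8]
opening: 0.0084
grip_force: 42.8
```

```bash
python3 o.py
```

```text
16.3833 [ 0.2121 -0.2114  1.813 ] [0.056  0.1284 0.0396] 0.008428838755286557 42.759362240176415 [ 0.5417 -0.2543  0.0294] head 188.03447631952315 j6 -40.98410721358148 [  0.0462 -79.8254  31.0152  -0.2923   0.0574   0.0048]
```

Emit:
{"fn": "play_rows", "kwargs": {"plan": [[0, [0, 0, -0.0005], [0, 0, 0]], [0, [0, 0, -0.001], [0, 0, 0]], [0, [0, 0, -0.001], [0, 0, 0]]]}}

```text
time_s: 16.63
eef_pos: [0.5417, -0.2543, 0.0293]
orientation: [[-0.99, -0.14, 0.001], [-0.14, 0.99, -0.001], [-0.001, -0.001, -1.0]]
force: [-5.6, 2.9, 17.7]
opening: 0.0085
grip_force: 44.9
```

```bash
python3 o.py
```

```text
16.6333 [-5.6104  2.8812 17.6629] [0.5856 1.0702 0.0011] 0.008460256970158016 44.88956783723552 [ 0.5417 -0.2543  0.0293] head 188.03585144288087 j6 -40.9835509581007 [ -0.1312 -71.201   29.7452  -2.4902   0.1565   0.0074]
```

The washer is on the tray floor: contact at TCP z = 0.0293, underside on the floor. Letting go and returning to the coil.

Emit:
{"fn": "play_rows", "kwargs": {"plan": [[0, [0, 0, 0.0015], [0, 0, 0]], [0, [0, 0, 0.0015], [0, 0, 0]], [0.15, [0, 0, 0.0015], [0, 0, 0]], [0.3, [0, 0, 0.0015], [0, 0, 0]], [0.3, [0, 0, 0.002], [0, 0, 0]], [0.3, [0, 0, 0.02], [0, 0, 0]], [0.3, [0, 0, 0.05], [0, 0, 0]], [0.4, [0, 0, 0.09], [0, 0, 0]]]}}

```text
time_s: 17.3
eef_pos: [0.5403, -0.2535, 0.1172]
orientation: [[-0.99, -0.14, -0.004], [-0.14, 0.99, 0.002], [0.003, 0.003, -1.0]]
force: [0.8, 0.0, -0.4]
opening: 0.0343
grip_force: 0.0
```

Emit:
{"fn": "play_rows", "kwargs": {"plan": [[0.6, [0.004, 0.025, 0.035], [0, 0, 0.03]], [0.8, [0.01, 0.06, 0.065], [0, 0, 0.07]], [1, [0.017, 0.098, 0.09], [0, 0, 0.1]], [1, [0.024, 0.136, 0.09], [0, 0, 0.14]], [1, [0.031, 0.175, 0.09], [0, 0, 0.18]], [1, [0.038, 0.214, 0.09], [0, 0, 0.22]], [1, [0.045, 0.253, 0.09], [0, 0, 0.26]], [1, [0.052, 0.29, 0.09], [0, 0, 0.288]]]}}

```text
time_s: 17.97
eef_pos: [0.5935, 0.0382, 0.2083]
orientation: [[-0.909, -0.418, 0.0], [-0.418, 0.909, 0.0], [-0.0, 0.0, -1.0]]
force: [0.6, -0.0, -0.9]
opening: 0.0853
grip_force: 0.0
```

Emit:
{"fn": "play_rows", "kwargs": {"plan": [[1, [0.006, 0.035, 0], [0, 0, 0]], [1, [0.012, 0.07, 0], [0, 0, 0]], [1, [0.017, 0.1, 0], [0, 0, 0]], [1, [0.017, 0.1, 0], [0, 0, 0]], [1, [0.017, 0.1, 0], [0, 0, 0]]]}}

```text
time_s: 18.38
eef_pos: [0.6105, 0.1373, 0.2078]
orientation: [[-0.909, -0.418, -0.0], [-0.418, 0.909, -0.0], [0.0, 0.0, -1.0]]
force: [0.2, 0.3, 0.2]
opening: 0.0851
grip_force: 0.0
```

```bash
cat > coil.py <<'E'
from h import *
st=observe();c=cam("wrist",st);i=snapshot("wrist");save(i,"w8")
for x in models.cut_out("wrist","coil")[:2]:
    m=x["pixels"];pts=np.argwhere(m)[:,::-1]
    W=np.array([atz(c,q,.0853)[:2] for q in pts.astype(float)])*1000
    r=cv2.minAreaRect(W.astype(np.float32));print(round(x["score"],2),m.sum(),r)
g=cv2.cvtColor(i,cv2.COLOR_RGB2GRAY)
# lines near the coil and nut
L=cv2.createLineSegmentDetector().detect(g)[0][:,0]
for l in L:
    a=atz(c,l[:2],.0853)[:2];b=atz(c,l[2:],.0853)[:2];d=b-a
    mid=(a+b)/2
    if np.linalg.norm(d)>.018 and np.linalg.norm(mid-[.611,.136])<.055: print(np.round(l),(a*1000).round(1),(b*1000).round(1),round(np.degrees(np.arctan2(d[1],d[0]))%90,1),round(np.linalg.norm(d)*1000))
for th,z in[("clip",.1095),("nut",.0895),("coil",.055)]:
    print(th,[(round(x["score"],2),np.round(x["centre"]),atz(c,x["centre"],z).round(4)) for x in models.tip_of("wrist",th)][:2])
E
python3 o.py; python3 coil.py
```

```text
18.3833 [0.2355 0.3388 0.1679] [-0.0129  0.0373  0.0027] 0.08510344911102244 0.0 [0.6105 0.1373 0.2078] head 204.67890400317023 j6 -19.464491576390195 [  3.7074 -80.195   38.9626   0.0374   0.1949   0.2978]
0.92 3045 ((606.783447265625, 134.97052001953125), (62.35959243774414, 57.128780364990234), 26.112781524658203)
[298. 191. 297. 226.] [588.  144.4] [616.6 157.9] 25.2 32
[333. 256. 334. 202.] [629.5 199.6] [583.9 177.1] 26.3 51
[215. 129. 224. 247.] [570.1  63.1] [662.5 107. ] 25.5 102
[226. 248. 331. 248.] [663.  108.6] [623.3 194.2] 24.9 94
[304. 176. 254. 176.] [574.5 143.9] [591.9 106.2] 24.8 41
[256. 173. 301. 173.] [588.9 106.1] [573.3 139.8] 25.0 37
[273. 237. 307. 237.] [635.3 142.9] [622.8 170.1] 24.6 30
clip [(0.58, array([277., 220.]), array([0.6109, 0.1354, 0.1095]))]
nut [(0.76, array([280., 212.]), array([0.6097, 0.1382, 0.0895]))]
coil [(0.65, array([279., 197.]), array([0.6075, 0.1359, 0.055 ]))]
```

Emit:
{"fn": "play_rows", "kwargs": {"plan": [[1, [0.0006, -0.0012, -0.03], [0, 0, 0.005]], [1, [0.0006, -0.0012, -0.06], [0, 0, 0.005]], [1, [0.0006, -0.0012, -0.09], [0, 0, 0.005]], [1, [0.0006, -0.0012, -0.11], [0, 0, 0.005]], [1, [0.0006, -0.0012, -0.12], [0, 0, 0.005]], [1, [0.0006, -0.0012, -0.128], [0, 0, 0.005]], [0.9, [0.0006, -0.0012, -0.128], [0, 0, 0.005]], [0.8, [0.0006, -0.0012, -0.128], [0, 0, 0.005]]], "grip_force": 25}}

```text
time_s: 19.3
eef_pos: [0.6116, 0.1344, 0.0811]
orientation: [[-0.908, -0.419, 0.001], [-0.419, 0.908, 0.0], [-0.001, -0.0, -1.0]]
force: [-0.3, -0.3, 0.5]
opening: 0.0687
grip_force: 0.0
```

Emit:
{"fn": "play_rows", "kwargs": {"plan": [[0.75, [0, 0, 0], [0, 0, 0]], [0.7, [0, 0, 0], [0, 0, 0]], [0.65, [0, 0, 0], [0, 0, 0]], [0.6, [0, 0, 0], [0, 0, 0]], [0.6, [0, 0, 0], [0, 0, 0]], [0.6, [0, 0, 0], [0, 0, 0]]]}}

```text
time_s: 19.8
eef_pos: [0.6112, 0.1359, 0.0815]
orientation: [[-0.907, -0.421, 0.001], [-0.421, 0.907, 0.003], [-0.002, 0.002, -1.0]]
force: [-3.9, 8.9, 7.7]
opening: 0.0552
grip_force: 24.7
```

```bash
python3 o.py
```

```text
19.8 [-3.9035  8.9395  7.7047] [ 1.7156  0.8757 -0.0176] 0.055249941759302125 24.736625254154205 [0.6112 0.1359 0.0815] head 204.87908213227107 j6 -19.859413181051977 [ -5.7025 -78.2613  33.6843  -1.4862  -2.459   -0.0025]
```

Emit:
{"fn": "play_rows", "kwargs": {"plan": [[0.55, [-0.0005, 0.0014, 0.0005], [0, 0, 0]], [0.55, [-0.0005, 0.0014, 0.0005], [0, 0, 0]], [0.55, [-0.0005, 0.0014, 0.0005], [0, 0, 0]]], "grip_force": 30}}

```text
time_s: 20.05
eef_pos: [0.6111, 0.1363, 0.0816]
orientation: [[-0.908, -0.42, 0.001], [-0.42, 0.908, 0.001], [-0.002, 0.0, -1.0]]
force: [-2.0, 3.1, 8.0]
opening: 0.0554
grip_force: 32.3
```

```bash
python3 o.py
```

```text
20.05 [-2.0258  3.1124  7.9934] [0.6764 0.3315 0.0642] 0.0553828510033136 32.28886663913727 [0.6111 0.1363 0.0816] head 204.836293474576 j6 -19.729035967695417 [ -1.6437 -78.4984  32.4553  -0.5154  -0.9393   0.0157]
```

Emit:
{"fn": "play_rows", "kwargs": {"plan": [[0.55, [0, 0, 0.002], [0, 0, 0]], [0.55, [0, 0, 0.004], [0, 0, 0]], [0.55, [0, 0, 0.006], [0, 0, 0]], [0.55, [0, 0, 0.008], [0, 0, 0]]]}}

```text
time_s: 20.38
eef_pos: [0.6106, 0.1358, 0.0888]
orientation: [[-0.908, -0.42, -0.0], [-0.42, 0.908, -0.0], [0.0, -0.0, -1.0]]
force: [0.2, 0.7, -0.9]
opening: 0.0552
grip_force: 32.0
```

```bash
python3 o.py
```

```text
20.3833 [ 0.2038  0.6549 -0.8742] [ 0.033  -0.0296 -0.0229] 0.05517086285963347 32.00580596923828 [0.6106 0.1358 0.0888] head 204.8111711102742 j6 -19.727523971137234 [  0.0359 -83.8053  34.9908  -0.2218  -0.0034  -0.0007]
```

Emit:
{"fn": "play_rows", "kwargs": {"plan": [[0.55, [0, 0, 0.004], [0, 0, 0]], [0.55, [0, 0, 0.008], [0, 0, 0]], [0.55, [0, 0, 0.012], [0, 0, 0]], [0.55, [0, 0, 0.016], [0, 0, 0]], [0.55, [0, 0, 0.02], [0, 0, 0]], [0.55, [0, 0, 0.024], [0, 0, 0]]]}}

```text
time_s: 20.88
eef_pos: [0.6107, 0.136, 0.1132]
orientation: [[-0.908, -0.42, 0.0], [-0.42, 0.908, 0.0], [-0.0, -0.0, -1.0]]
force: [-0.4, -0.1, -1.8]
opening: 0.0552
grip_force: 32.0
```

```bash
python3 o.py
```

```text
20.8833 [-0.4305 -0.0971 -1.8048] [-0.0346 -0.0028  0.0736] 0.05516094754010077 32.04866409301758 [0.6107 0.136  0.1132] head 204.82288109769334 j6 -19.728316974529697 [ -0.0042 -82.9932  35.7563  -0.456   -0.001   -0.0001]
```

Emit:
{"fn": "play_rows", "kwargs": {"plan": [[0.55, [0, 0, 0.005], [0, 0, 0]], [0.55, [0, 0, 0.01], [0, 0, 0]], [0.55, [0, 0, 0.015], [0, 0, 0]], [0.55, [0, 0, 0.021], [0, 0, 0]], [0.55, [0, 0, 0.028], [0, 0, 0]], [0.55, [0, 0, 0.036], [0, 0, 0]], [0.55, [0, 0, 0.046], [0, 0, 0]], [0.55, [0, 0, 0.056], [0, 0, 0]]]}}

```text
time_s: 21.55
eef_pos: [0.6106, 0.1359, 0.1698]
orientation: [[-0.908, -0.42, 0.0], [-0.42, 0.908, 0.0], [-0.0, -0.0, -1.0]]
force: [-0.4, 0.2, -0.7]
opening: 0.0554
grip_force: 32.0
```

```bash
python3 o.py
python3 - <<'E'
from h import *
b=snapshot("scene"); a=snapshot("wrist");t=snapshot("top")
save(np.vstack([np.hstack([cv2.resize(b[110:320,130:410],(400,300),interpolation=cv2.INTER_CUBIC),cv2.resize(a,(400,300))]),np.hstack([cv2.resize(t[110:260,300:500],(400,300),interpolation=cv2.INTER_CUBIC),cv2.resize(b[150:270,250:410],(400,300),interpolation=cv2.INTER_CUBIC)])]),"e1")
ct=cam("top");cs=cam("scene")
for th,z in [("coil_done",.003),("tray",0),("washer",.003),("washer_handle",.011)]:
  for n,c in(("top",ct),("scene",cs)):
    print(th,n,[(round(x["score"],2),np.round(x["centre"]),atz(c,x["centre"],z).round(4)) for x in models.tip_of(n,th)][:2])
E
```

```text
21.55 [-0.3969  0.2242 -0.7439] [-0.0076 -0.0448 -0.0015] 0.05542288701619559 32.04940974712372 [0.6106 0.1359 0.1698] head 204.82138231566788 j6 -19.72843305190877 [  0.0177 -81.1699  36.4117  -1.2391  -0.0011   0.0001]
coil_done top [(0.6, array([341., 212.]), array([ 0.551 , -0.1231,  0.003 ])), (0.4, array([364., 206.]), array([ 0.5687, -0.1865,  0.003 ]))]
coil_done scene [(0.92, array([303., 218.]), array([ 0.5557, -0.1188,  0.003 ]))]
tray top [(0.83, array([364., 209.]), array([ 0.5614, -0.1846,  0.    ]))]
tray scene [(0.79, array([317., 206.]), array([ 0.5668, -0.1941,  0.    ]))]
washer top [(0.81, array([387., 197.]), array([ 0.5952, -0.2467,  0.003 ]))]
washer scene [(0.52, array([319., 196.]), array([ 0.5899, -0.2328,  0.003 ]))]
washer_handle top [(0.71, array([389., 214.]), array([ 0.5469, -0.2498,  0.011 ])), (0.19, array([387., 198.]), array([ 0.5901, -0.2448,  0.011 ]))]
washer_handle scene [(0.65, array([318., 195.]), array([ 0.586 , -0.2236,  0.011 ]))]
```

View pics/e1.png

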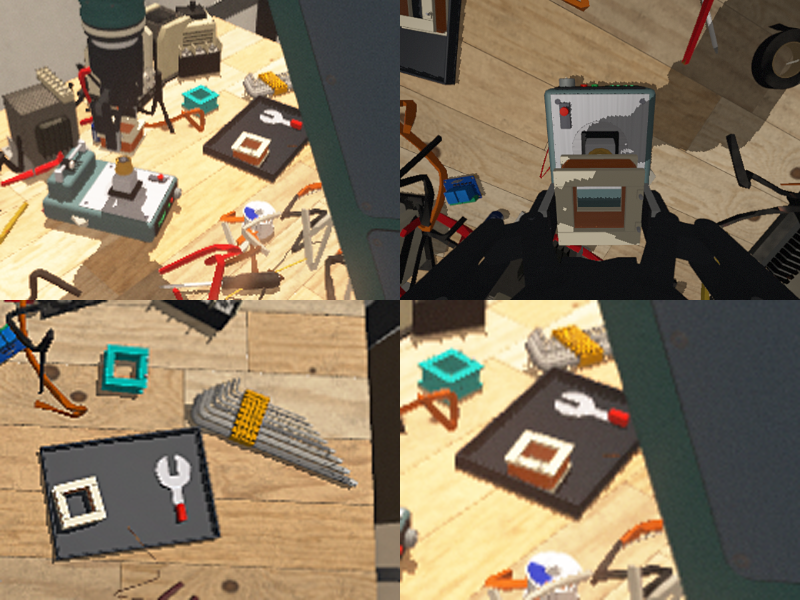

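The washer lies flat in the tray, lower-left panel (173,485), with free floor between it and the finished coil at (78,502). The coil is held level. Carrying it to the gap, turned square to the tray.

Emit:
{"fn": "play_rows", "kwargs": {"plan": [[0.55, [-0.003, -0.015, 0], [0, 0, 0.1]], [0.55, [-0.007, -0.045, 0], [0, 0, 0.22]], [0.55, [-0.012, -0.075, 0], [0, 0, 0.34]], [0.55, [-0.017, -0.105, 0], [0, 0, 0.46]], [0.55, [-0.022, -0.138, 0], [0, 0, 0.58]], [0.55, [-0.027, -0.17, 0], [0, 0, 0.7]], [0.55, [-0.032, -0.202, 0], [0, 0, 0.82]], [0.55, [-0.037, -0.235, 0], [0, 0, 0.94]]]}}

```text
time_s: 22.77
eef_pos: [0.5731, -0.1004, 0.1687]
orientation: [[-0.19, -0.982, 0.0], [-0.982, 0.19, -0.0], [0.0, -0.0, -1.0]]
force: [0.7, 1.1, -1.3]
opening: 0.055
grip_force: 32.2
```

Emit:
{"fn": "play_rows", "kwargs": {"plan": [[0.55, [-0.005, -0.035, 0], [0, 0, 0.12]], [0.55, [-0.01, -0.065, 0], [0, 0, 0.24]], [0.55, [-0.0135, -0.0875, 0], [0, 0, 0.337]], [0.55, [-0.0135, -0.0875, -0.02], [0, 0, 0.337]], [0.55, [-0.0135, -0.0875, -0.05], [0, 0, 0.337]], [0.55, [-0.0135, -0.0875, -0.08], [0, 0, 0.337]], [0.55, [-0.0135, -0.0875, -0.09], [0, 0, 0.337]], [0.55, [-0.0135, -0.0875, -0.09], [0, 0, 0.337]]]}}

```text
time_s: 23.43
eef_pos: [0.5588, -0.1859, 0.0766]
orientation: [[0.139, -0.99, -0.004], [-0.99, -0.139, 0.002], [-0.002, 0.004, -1.0]]
force: [-0.2, -0.0, -1.2]
opening: 0.0553
grip_force: 32.8
```

```bash
python3 o.py
python3 - <<'E'
from h import *
np.set_printoptions(precision=4,suppress=True)
st=observe();c=cam("wrist",st);i=snapshot("wrist");save(i,"w9")
for th,z in [("coil_done",.003),("tray",0),("washer",.003),("washer_handle",.011)]:
    print(th,[(round(x["score"],2),np.round(x["centre"]),atz(c,x["centre"],z).round(4)) for x in models.tip_of("wrist",th)][:2])
E
```

```text
23.4333 [-0.2224 -0.0331 -1.1984] [0.0191 0.066  0.0163] 0.05525017329660303 32.763240337371826 [ 0.5588 -0.1859  0.0766] head 277.9829321230611 j6 -124.30986750132566 [ -0.4109 -76.9182  32.3846  -1.8967  -0.0052  -0.0009]
coil_done []
tray [(0.71, array([268., 226.]), array([ 0.5658, -0.1882,  0.    ]))]
washer [(0.62, array([233., 134.]), array([ 0.5958, -0.2485,  0.003 ]))]
washer_handle [(0.9, array([320., 137.]), array([ 0.5421, -0.2548,  0.011 ]))]
```

Emit:
{"fn": "play_rows", "kwargs": {"plan": [[0.55, [0, 0, -0.012], [0, 0, 0]], [0.55, [0, 0, -0.024], [0, 0, 0]], [0.55, [0, 0, -0.034], [0, 0, 0]], [0.55, [0, 0, -0.041], [0, 0, 0]], [0.55, [0, 0, -0.045], [0, 0, 0]], [0.55, [0, 0, -0.045], [0, 0, 0]], [0.55, [0, 0, -0.045], [0, 0, 0]]]}}

```text
time_s: 24.27
eef_pos: [0.5603, -0.1866, 0.034]
orientation: [[0.139, -0.99, 0.0], [-0.99, -0.139, -0.0], [0.0, -0.0, -1.0]]
force: [0.3, 0.1, -1.0]
opening: 0.0552
grip_force: 32.8
```

```bash
python3 o.py
```

```text
24.2667 [ 0.2861  0.1238 -1.0211] [ 0.0387 -0.0423 -0.0109] 0.055153093432790366 32.76251435279846 [ 0.5603 -0.1866  0.034 ] head 277.98816834791563 j6 -124.31123975243982 [ -0.0063 -79.1677  30.9196  -0.1457  -0.0005   0.    ]
```

Emit:
{"fn": "play_rows", "kwargs": {"plan": [[0.55, [0, 0, -0.001], [0, 0, 0]], [0.55, [0, 0, -0.002], [0, 0, 0]], [0.55, [0, 0, -0.003], [0, 0, 0]], [0.55, [0, 0, -0.0035], [0, 0, 0]], [0.55, [0, 0, -0.0035], [0, 0, 0]]]}}

```text
time_s: 24.68
eef_pos: [0.5601, -0.1866, 0.0302]
orientation: [[0.139, -0.99, -0.0], [-0.99, -0.139, 0.0], [-0.0, 0.0, -1.0]]
force: [-0.1, -0.4, -1.9]
opening: 0.0548
grip_force: 32.8
```

```bash
python3 o.py
```

```text
24.6833 [-0.113 -0.438 -1.935] [ 0.0044 -0.0104 -0.045 ] 0.0548245059853608 32.77125656604767 [ 0.5601 -0.1866  0.0302] head 277.98517888732573 j6 -124.31118068372558 [  0.0036 -80.3696  31.2794  -0.0785   0.0002  -0.    ]
```

Emit:
{"fn": "play_rows", "kwargs": {"plan": [[0.55, [0, 0, -0.0003], [0, 0, 0]], [0.55, [0, 0, -0.0006], [0, 0, 0]], [0.55, [0, 0, -0.0006], [0, 0, 0]]]}}

```text
time_s: 24.93
eef_pos: [0.5602, -0.1866, 0.0299]
orientation: [[0.139, -0.99, 0.0], [-0.99, -0.139, -0.0], [0.0, -0.0, -1.0]]
force: [-0.7, -0.1, 4.1]
opening: 0.0551
grip_force: 33.2
```

```bash
python3 o.py
```

```text
24.9333 [-0.7392 -0.1129  4.1199] [0.0458 0.3694 0.0523] 0.055090727780621324 33.15644860267639 [ 0.5602 -0.1866  0.0299] head 277.9873228092859 j6 -124.31303938691828 [  0.004  -77.3681  30.5706  -0.6792   0.1315  -0.0057]
```

Gentle contact with the floor at about 6 N. Releasing and lifting away.

Emit:
{"fn": "play_rows", "kwargs": {"plan": [[0.66, [0, 0, 0], [0, 0, 0]], [0.7, [0, 0, 0], [0, 0, 0]], [0.78, [0, 0, 0], [0, 0, 0]], [0.82, [0, 0, 0], [0, 0, 0]], [0.82, [0, 0, 0.003], [0, 0, 0]], [0.82, [0, 0, 0.015], [0, 0, 0]], [0.82, [0, 0, 0.04], [0, 0, 0]], [0.82, [0, 0, 0.075], [0, 0, 0]]]}}

```text
time_s: 25.6
eef_pos: [0.5589, -0.186, 0.1037]
orientation: [[0.139, -0.99, -0.004], [-0.99, -0.139, 0.002], [-0.002, 0.003, -1.0]]
force: [-0.5, -0.8, -0.4]
opening: 0.0702
grip_force: 0.0
```

Emit:
{"fn": "play_rows", "kwargs": {"plan": [[0.82, [0, 0, 0.04], [0, 0, 0]], [0.82, [0, 0, 0.08], [0, 0, 0]], [0.82, [-0.03, 0, 0.1], [0, 0, 0]], [0.82, [-0.07, 0, 0.1], [0, 0, 0]], [0.82, [-0.11, 0, 0.1], [0, 0, 0]], [0.82, [-0.15, 0, 0.1], [0, 0, 0]], [0.82, [-0.15, 0, 0.1], [0, 0, 0]]]}}

```text
time_s: 26.18
eef_pos: [0.4043, -0.185, 0.2047]
orientation: [[0.138, -0.99, -0.003], [-0.99, -0.138, 0.001], [-0.001, 0.002, -1.0]]
force: [1.4, -0.7, 1.2]
opening: 0.0699
grip_force: 0.0
```

```bash
python3 o.py
python3 - <<'E'
from h import *
t=snapshot("top");ct=cam("top");save(t,"f1")
b=snapshot("scene");cs=cam("scene")
for th,z in [("coil",.003),("coil_done",.003),("tray",0),("washer",.003),("washer_handle",.011)]:
  for n,c in(("top",ct),("scene",cs)):
    print(th,n,[(round(x["score"],2),np.round(x["centre"]),atz(c,x["centre"],z).round(4)) for x in models.tip_of(n,th)][:3])
# cream top faces in tray -> rectangles at z=.033
h=cv2.cvtColor(t,cv2.COLOR_RGB2HSV)
m=((h[...,2]>170)&(h[...,1]<75)&(h[...,1]>15)).astype(np.uint8);m[:, :318]=0;m[:,400:]=0;m[:170]=0;m[245:]=0
n,l,s,ce=cv2.connectedComponentsWithStats(m)
for k in range(1,n):
    if s[k,4]>80:
        W=np.array([atz(ct,q,.033)[:2]*1000 for q in np.argwhere(l==k)[:,::-1].astype(float)],np.float32)
        print(s[k],cv2.minAreaRect(W))
E
```

```text
26.1833 [ 1.4043 -0.6987  1.159 ] [-0.0386 -0.0565 -0.0323] 0.06989592947839382 0.0 [ 0.4043 -0.185   0.2047] head 277.917930612704 j6 -132.99997652207773 [ -3.8824 -55.0551  33.9409  -1.0312  -0.2003  -1.0355]
coil top [(0.81, array([362., 210.]), array([ 0.5592, -0.1803,  0.003 ])), (0.59, array([360., 143.]), array([ 0.7429, -0.1763,  0.003 ]))]
coil scene [(0.92, array([268., 184.]), array([ 0.7361, -0.1745,  0.003 ])), (0.6, array([319., 205.]), array([ 0.5611, -0.1959,  0.003 ])), (0.51, array([318., 193.]), array([ 0.5976, -0.2407,  0.003 ]))]
coil_done top [(0.84, array([340., 213.]), array([ 0.55  , -0.1223,  0.003 ])), (0.63, array([386., 195.]), array([ 0.6   , -0.2439,  0.003 ]))]
coil_done scene [(0.58, array([306., 219.]), array([ 0.5501, -0.1224,  0.003 ]))]
tray top [(0.75, array([366., 208.]), array([ 0.5639, -0.1908,  0.    ]))]
tray scene [(0.73, array([314., 207.]), array([ 0.5681, -0.1825,  0.    ]))]
washer top [(0.7, array([385., 195.]), array([ 0.6005, -0.2415,  0.003 ])), (0.49, array([338., 214.]), array([ 0.545 , -0.1148,  0.003 ])), (0.38, array([288., 256.]), array([0.434 , 0.0131, 0.003 ]))]
washer scene [(0.43, array([318., 195.]), array([ 0.593 , -0.2312,  0.003 ]))]
washer_handle top [(0.71, array([388., 216.]), array([ 0.541, -0.248,  0.011])), (0.5, array([339., 211.]), array([ 0.5538, -0.1188,  0.011 ]))]
washer_handle scene [(0.65, array([338., 199.]), array([ 0.5326, -0.2469,  0.011 ])), (0.24, array([318., 206.]), array([ 0.5566, -0.1828,  0.011 ]))]
[354 196  25  23 247] ((561.0299072265625, -184.83657836914062), (56.52971267700195, 56.2514533996582), 8.180407524108887)
[327 198  26  26 233] ((551.0552978515625, -116.14897155761719), (55.32681655883789, 55.387908935546875), 14.731388092041016)
```

The coil's top face measures 56.5 x 56.3 mm at the expected height, at (0.561, -0.185) and square to the tray. It is standing between the finished coil and the washer, and the gripper is clear.

```bash
python3 -c "
from workcell import workorder
print(workorder.finish_job())"
```

```text
the job is handed in; nothing more can be done
None
```

The job is done and handed in after about 26 s of robot time: I turned the nut clockwise until it just met the clip and eased it back slightly, laid the washer flat in the tray, and stood the coil upright beside the finished one.

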